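Level the varnishing board with the T-key

ROBOT

A 7-joint arm with a two-finger parallel gripper is mounted at the origin on a cart in front of the work surface, level with it; the furniture and walls round the work are solid. World frame = base frame: x ahead of the robot, y to its left, z up, the work surface at z = 0. Lengths are in mm, angles in rad, forces in N, time in s.
With the tool pointing down it reaches from about 400 to 850 mm from the base axis. Payload 4.4 kg.
Tool frame: the origin (TCP) lies midway between the tips of the shut fingers; the grasp point (between the pads) lies 19 mm behind it; z points along the fingers, y is the line along which they close (so a half turn about z gives the same grasp; the last joint's range is limited). The gripper opens to 94 mm and grips with 3 to 60 N. Pads are 16 mm wide; open, the fingers measure 119 mm over their backs; the gripper's body (75 mm by 177 mm) begins 78 mm behind the grasp point.
Start: joints at [-1.283, 0.628, 0.038, 1.517, -0.027, 0.996, -0.02], TCP at [225.178, 609.765, 205.478] pointing down, gripper open.
Joint ranges: [-3.06, 3.06], [-0.37, 2.12], [-1.25, 1.32], [0.18, 2.47], [-1.1, 4.24], [0.23, 1.98], [-2.94, 2.94]. Speed limits (rad/s): [2.57, 2.57, 3.14, 3.14, 3.14, 3.14, 3.14].

INTERFACE

Orientations are given as a unit quaternion [x, y, z, w].
In Python, from cell import arm gives the robot as it stands. The module is installed in compiled form; this text tells all that it offers.
- The arm moves only by the tool send_rows, never from a script. Its argument "commands" is a list of rows, each a list of 5 numbers: the finger opening in mm, from 0 to 94, then the shift along the world's x, y, z in mm, then the turn about the world's z in degrees. A call has 1 to 5 rows; each row shifts and turns the commanded pose from where the row before left it; what a row does not reach is not made up. A row lasts 1/8 s, in which the tool goes at most 62.5 mm and 10.7 degrees, less where a joint would pass 70% of its speed; a pose out of reach is approached as far as the arm can. A call is refused whole if a number of a shift passes 62.5 or a number of a turn 10.7, either way. A call with a gripper value outside its range is refused whole. The fingers move at their own pace and stop on an object; the grip force is fixed at half the most. Time passes only in rows, so rows that do not move let the fingers close. It gives the time, the measured TCP pose, the force, the opening and the grip force at its end, in the units of the state.
- arm.observe(): the state, without advancing time (a new reading comes with each control period).
- arm.camera(name): name is "scene" or "side" or "wrist"; returns a dict with "frame" (400x640x3 uint8, red, green, blue), "camera_matrix" (3x3 intrinsics, pixels), "rvec" (rotation vector, rad) and "tvec" (3), from world to camera coordinates, as OpenCV has them. Camera axes: x right, y down, z forward; pixel columns grow to the right and rows downward; lengths in mm; the calibration is good to about 2 mm. A picture is of the moment at which its call begins. There is no depth.
- arm.job_done(): hands the job in; it is judged then, once.
Trained networks look in the newest picture that a camera, given by its name, has taken for a name from the list of things; names that differ only in an ending like _2 or _b are one class to them, and where a whole thing is asked for, a point or a joint stands for the part that bears it (a point fixed in the world has none). Each returns a list of dicts, best first, with "conf" (0 to 1); they miss things now and then, are a little off and sometimes report something else, mostly with a low value. They report only what shows in the picture. A call takes as long as a camera call. They do not tell look-alikes from the thing itself.
- arm.recognise(camera, name): "centre" ([column, row] in pixels, amid what is visible of it).
- arm.regions_of(camera, name): "mask" (400x640 bool, what is visible of it) and "centre" ([column, row] in pixels, amid what is visible of it).
The state is a dict: "clock": time; "joints": joint angles; "joint_vel": joint speeds; "joint_efforts": joint torques, N m; "ee_pos": TCP position; "tcp_rot": TCP orientation; "ft_force": force on the tool from outside, world axes, zero at the start; "torque": the same for the moment, N m; "finger_gap": finger opening in mm; "grasp_force": force on a finger pad.
Only numpy, scipy, OpenCV 4.12 (cv2) and the standard library are available. Lean on these libraries where they do the work, as an engineer would, in place of code of your own. Each camera call takes 0.05 s, during which the arm holds its last target. There are 200 camera calls.

TASK

Level the small hinged varnishing board: take the T-handled key out of its wooden block and push its square shaft down into the square socket of the board's levelling screw, all the way to the bottom. Press the sprung screw down to its stop and, keeping it pressed, turn the key until the bubble in the board's spirit level sits in the middle between its two rings. Finish holding: stay gripping the key and keep pressing with the bubble centred, and leave the things standing round about where they are.

Things in the scene. Friction and masses are not known exactly. Their poses are not given: they have to be found in the camera images.
- key: T-handled steel key, loose (90 g), upright in its wooden block. Square shaft 9 x 9 mm, sides along the key's x and y, foot slightly chamfered. On top a cross bar 70 mm long (x), 12 mm wide (y), 16 mm high, from z = 85 to 101 mm, its middle at 93 mm. Origin: centre of the shaft's foot, z up the shaft. The lowest 35 mm stand in the block, so raise it over 40 mm to come free.
- holder: Light wooden block, 60 x 60 mm, 45 mm high, fixed; origin at the centre of its underside. A vertical square hole 10.5 mm wide and 35 mm deep in the middle of its top holds the key.
- leveller: Aluminium base plate, fixed: 100 mm (x) by 280 mm (y), 10 mm thick; origin on the underside, 10 mm to the -y side of its middle. A plywood board 92 mm wide lies over it along y, hinged at the +y end (y = 125 mm, 44 mm up). The levelling screw stands at the -y end (y = -100 mm) in a steel fork of the board. The spirit level, on the board's middle, reaches up to 95 mm above the table.
- socket (a point): Middle of the mouth of the square socket in the levelling screw's square steel head (26 x 26 mm), 74 mm above the table unpressed, 67 mm pressed. Socket 10.5 x 10.5 mm, 25 mm deep, closed floor; upright when pressed, leaning 1.8 degrees towards the hinge when not; its sides lie along the point's x and y and turn with the screw. The key fits at any quarter turn, with up to 0.2 rad of play.
- press (a joint): How far the sprung steel carrier with the screw is pressed down about the board's hinge: 0 up, 0.0311 rad (7 mm at the screw) on its hard stop. At the screw it takes about 3 N at first, 8 N at the stop, and springs up when let go. The screw end of the board goes down with it, so the bubble tells the truth only while the screw is pressed to the stop.
- screw (a joint): Angle of the levelling screw about the vertical, rad, growing anticlockwise seen from above, range -1.4 to 1.4; stiff (0.03 N m), stays where it is left. Its zero does not mean level: the hinge leans a little, unknown. Turning clockwise raises the screw end; 1 rad moves the bubble 20 mm towards the screw. At the start it needs 0.2 to 1.2 rad clockwise.
- bubble (a joint): Place of the pale bubble (about 28 mm long) in the spirit level, a tube of green liquid 120 mm long and 26 mm thick in a black block, along the board, in m: 0 midway between its two black rings (at +-17 mm), positive towards the hinge (leveller's +y), negative towards the screw; travel +-38 mm. It goes to the higher end, 0.45 mm for each mrad of slope, and needs about 1.5 s to settle.
- ink_bottle: Bystander: small ink bottle, 35 mm wide, 81 mm high, loose and upright on the large wooden board (30 mm high) behind the work; origin at the middle of its underside.
- masking_tape: Bystander: roll of masking tape lying flat, 96 mm wide, 25 mm high, loose; origin at the middle of its underside.
- tube_f2: Bystander: half used paint tube lying flat, 146 mm long, 49 mm wide, 31 mm high, loose; origin at the middle of its underside.
Things that resemble listed ones, but are neither listed nor needed, are in the scene too. Of the things shaped like the key, the steel one is meant.

How it is judged (in metres and radians):
On the way, in this order (a step that is already met when the one before it is completed fails the run):
1. the key is drawn clear of its block (z of key in the frame of holder above 0.05 m and contact force between the fingers and key above 1 N), for 0.1 s.
2. the key's shaft is down in the socket (horizontal distance between key and socket below 0.004 m and z of key in the frame of socket below -0.018 m and angle between key's own z axis and vertical below 0.12 rad), for 0.2 s.
At the end, for the whole second after the job is handed in: The gripper still holds the key (over 2 N), the key stands upright (within 7 degrees) at the bottom of the socket (foot more than 22 mm below the mouth), the screw is pressed to its stop (at least 5.9 of 7 mm), and the bubble rests within 4 mm of the middle, all through the last second (value of joint bubble between -0.004 and 0.004 m and value of joint press above 0.0264 rad and horizontal distance between key and socket below 0.004 m and z of key in the frame of socket below -0.022 m and angle between key's own z axis and vertical below 0.12 rad and contact force between the fingers and key above 2 N and velocity of joint bubble between -0.004 and 0.004 m/s); the arm keeps its last pose, push and grip.
It fails at once if the ink bottle is knocked (distance of ink_bottle from where it was at the start of the episode above 0.03 m or angle between ink_bottle's own z axis and vertical above 0.4 rad).
It fails at once if the masking tape is shoved away (distance of masking_tape from where it was at the start of the episode above 0.03 m).
It fails at once if the paint tube is shoved away (distance of tube_f2 from where it was at the start of the episode above 0.03 m).
It also fails if it takes over 64 s, if anything falls off the work surface, if the arm or the gripper's body presses on something with over 40 N, if the wrist force passes 120 N, or if a joint passes its speed limit or range.

## Working session

There is one attempt and no reset: what is moved stays moved. The work goes in short steps, Python scripts to look and compute and a tool call to move; the robot and the scene stay as the last step left them, time stands still between calls to the robot, and variables do not carry over. Pictures are saved under pics/ and viewed, at most 10 in all, crops included, and the job is handed in when it is done.

Besides the shell and the picture viewer there is one more tool, called after "Emit:" by a JSON object that holds its "method" and its "body". send_rows: Moves the arm, as the interface text tells. Its arguments: {"type":"object","properties":{"commands":{"type":"array"}},"required":["commands"]}

```bash
mkdir -p pics; cat > h.py <<'E'
import numpy as np, cv2
from cell import arm
def cam(n):
    c=arm.camera(n); R=cv2.Rodrigues(np.array(c["rvec"],float))[0]; t=np.array(c["tvec"],float).ravel()
    return c["frame"],np.array(c["camera_matrix"],float),R,t
def onz(K,R,t,px,z):
    d=R.T@np.linalg.inv(K)@np.array([px[0],px[1],1.]); o=-R.T@t
    return o+d*(z-o[2])/d[2]
def proj(K,R,t,P):
    q=(R@np.atleast_2d(P).T).T+t; q=q@K.T; return q[:,:2]/q[:,2:]
def tri(obs):
    A=[];b=[]
    for K,R,t,px in obs:
        d=R.T@np.linalg.inv(K)@np.array([px[0],px[1],1.]); d/=np.linalg.norm(d); o=-R.T@t
        M=np.eye(3)-np.outer(d,d); A.append(M);b.append(M@o)
    return np.linalg.lstsq(np.vstack(A),np.hstack(b),rcond=None)[0]
def save(n,f): cv2.imwrite("pics/"+n+".png",f[:,:,::-1])
E
python3 - <<'E'
from h import *
np.set_printoptions(precision=1,suppress=True)
fs=[]
for n in("scene","side"):
    f,K,R,t=cam(n); fs.append(f); print(n,"cam at",-R.T@t, K[0,0])
    for o in("key","holder","leveller","socket","bubble","ink_bottle","masking_tape","tube_f2"):
        print(o,[(np.round(d["centre"]),round(d["conf"],2),onz(K,R,t,d["centre"],0)[:2]) for d in arm.recognise(n,o)])
    save(n,f)
print(arm.observe())
E
```

```text
scene cam at [ -33.2 1310.1  766.9] 504.38738367852187
key [(array([388., 161.]), 0.48, array([ 514.4, -588.3]))]
holder [(array([374., 182.]), 0.51, array([ 498.1, -359.1]))]
leveller [(array([325., 230.]), 0.58, array([524.3,  46.5]))]
socket []
bubble [(array([376., 181.]), 0.26, array([ 495. , -377.4]))]
ink_bottle [(array([323., 188.]), 0.54, array([ 657.6, -241.1]))]
masking_tape [(array([288., 293.]), 0.61, array([483.9, 383.7]))]
tube_f2 [(array([225., 284.]), 0.77, array([656.2, 408.6]))]
side cam at [  377.3 -1019.1   797.6] 441.33034776980867
key [(array([317., 275.]), 0.74, array([ 519.7, -175. ])), (array([304., 326.]), 0.69, array([ 459.2, -338.2]))]
holder [(array([320., 302.]), 0.77, array([ 511. , -269.6]))]
leveller [(array([291., 232.]), 0.98, array([478.5,  21.7])), (array([291., 243.]), 0.22, array([471.9, -32.1]))]
socket []
bubble [(array([318., 306.]), 0.64, array([ 504.4, -282.3]))]
ink_bottle [(array([347., 243.]), 0.82, array([627.3, -62.3]))]
masking_tape [(array([280., 173.]), 0.6, array([487.4, 378. ]))]
tube_f2 [(array([324., 163.]), 0.51, array([658. , 418.3]))]
{'clock': 0.9, 'joints': array([-1.3,  0.6,  0. ,  1.5, -0. ,  1. , -0. ]), 'joint_vel': array([ 0.,  0., -0., -0., -0., -0.,  0.]), 'joint_efforts': array([  0. , -55. ,   1.1, -18.7,  -0.1,   0. ,   0. ]), 'ee_pos': array([225.2, 609.8, 205.5]), 'tcp_rot': array([ 0.2,  1. ,  0. , -0. ]), 'ft_force': array([-0.5, -0.7,  1. ]), 'torque': array([-0.,  0., -0.]), 'grasp_force': 0.0, 'finger_gap': 94.14815422652947}
```

```bash
python3 - <<'E'
import cv2
a=cv2.imread("pics/scene.png")[100:340,200:460]; b=cv2.imread("pics/side.png")[140:380,190:450]
cv2.imwrite("pics/a.png",cv2.resize(a,None,fx=2.5,fy=2.5,interpolation=cv2.INTER_CUBIC))
cv2.imwrite("pics/b.png",cv2.resize(b,None,fx=2.5,fy=2.5,interpolation=cv2.INTER_CUBIC))
E
```

```text
(no output)
```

View pics/a.png

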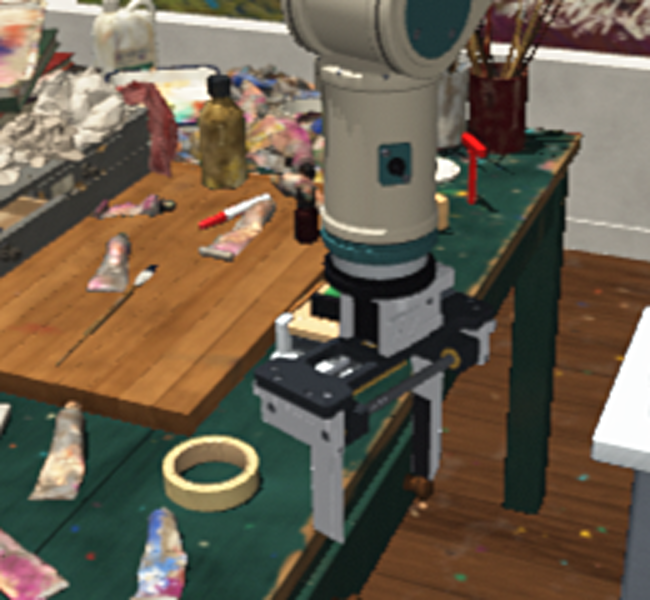

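View pics/b.png

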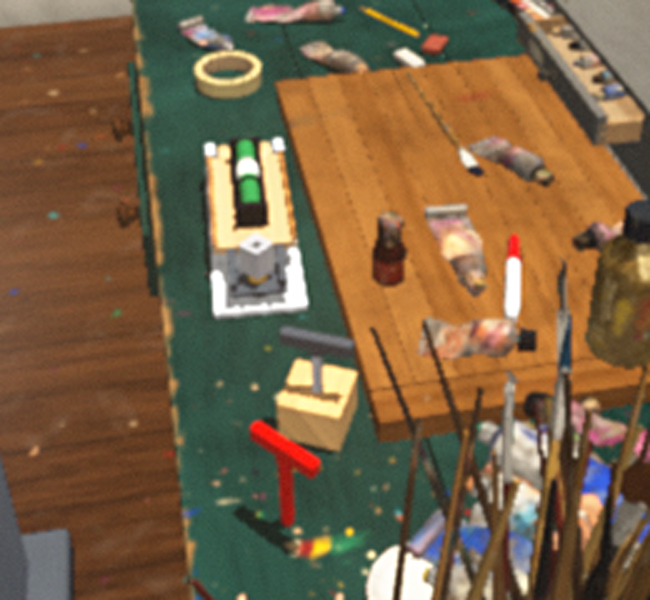

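The scene picture shows the arm hiding the key and leveller. The side picture shows the steel key in its block with the bar near (317,275), the screw head near (292,239), and the red decoy near (304,326). I'll measure these and move the arm over the work.

```bash
python3 - <<'E'
from h import *
np.set_printoptions(precision=1,suppress=True)
f,K,R,t=cam("side")
P=lambda c,r:(190+c/2.5,140+r/2.5)
for n,(c,r,z) in dict(barL=(281,332,111),barR=(354,347,111),screw=(256,242,74),baseL=(219,314,10),baseR=(305,304,10),farL=(209,148,44),farR=(279,142,44),ink=(389,280,30),blockR=(330,445,0),bubble=(246,170,90),blk1=(276,400,45),blk3=(354,370,45),blk2=(332,425,45)).items(): print(n,onz(K,R,t,P(c,r),z))
E
```

```text
barL [ 469.3 -279.9  111. ]
barR [ 530. -312.  111.]
screw [469.6 -97.5  74. ]
baseL [ 422.5 -130.7   10. ]
baseR [ 514.7 -133.1   10. ]
farL [441.5 140.5  44. ]
farR [529.3 136.3  44. ]
ink [ 606.2 -135.4   30. ]
blockR [ 505.4 -321.6    0. ]
bubble [474.3  15.6  90. ]
blk1 [ 459.5 -298.4   45. ]
blk3 [ 538.2 -274.6   45. ]
blk2 [ 504.4 -338.4   45. ]
```

Emit:
{"method": "send_rows", "body": {"commands": [[94, 55, -60, 25, 0], [94, 55, -60, 25, 0], [94, 55, -60, 25, 0], [94, 40, -60, 25, 0], [94, 30, -60, 20, 0]]}}

```text
clock: 1.58
ee_pos: [407.3, 373.3, 299.7]
tcp_rot: [0.176, 0.984, 0.0, 0.0]
ft_force: [0.1, 0.9, 0.4]
finger_gap: 93.9
grasp_force: 0.0
```

Emit:
{"method": "send_rows", "body": {"commands": [[94, 0, -60, 0, 0], [94, 0, -60, 0, 0], [94, 0, -60, 0, 0], [94, 0, -60, 0, 0], [94, 0, -60, 0, 0]]}}

```text
clock: 2.2
ee_pos: [405.8, 73.1, 299.3]
tcp_rot: [0.176, 0.984, 0.0, 0.001]
ft_force: [0.9, -0.3, 0.1]
finger_gap: 94.2
grasp_force: 0.0
```

Emit:
{"method": "send_rows", "body": {"commands": [[94, 20, -55, 0, 0], [94, 20, -55, 0, -2], [94, 20, -55, 0, -2], [94, 15, -55, 0, -2], [94, 0, -50, 0, -2]]}}

```text
clock: 2.82
ee_pos: [481.7, -197.1, 298.9]
tcp_rot: [0.245, 0.97, -0.0, 0.0]
ft_force: [0.4, -0.5, 1.0]
finger_gap: 93.8
grasp_force: 0.0
```

```bash
python3 - <<'E'
from h import *
np.set_printoptions(precision=1,suppress=True)
f,K,R,t=cam("wrist");save("w1",f);print(-R.T@t,R[2],K[0,0])
f,K,R,t=cam("scene");save("s2",f)
a=cv2.imread("pics/w1.png");print(a.shape)
E
```

```text
[ 421.7 -164.   477.3] [ 0.2 -0.1 -1. ] 353.90996033474374
(400, 640, 3)
```

View pics/w1.png

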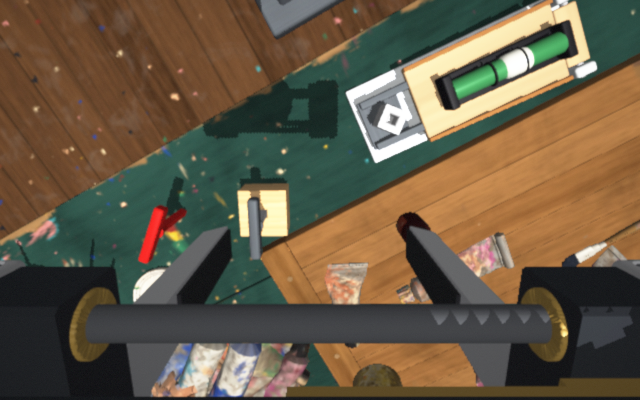

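The wrist picture shows everything: the steel key bar spans (254,198)–(256,258), the screw head with its socket is near (392,118), and the bubble is near (515,63), between level middle and hinge. I'll enlarge it for exact corners.

```bash
python3 - <<'E'
import cv2,numpy as np
a=cv2.imread("pics/w1.png")
k=cv2.resize(a[175:270,220:315],(400,400),interpolation=cv2.INTER_CUBIC)
s=cv2.resize(a[70:165,345:440],(400,400),interpolation=cv2.INTER_CUBIC)
cv2.imwrite("pics/c1.png",np.hstack([k,s]))
E
```

```text
(no output)
```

View pics/c1.png

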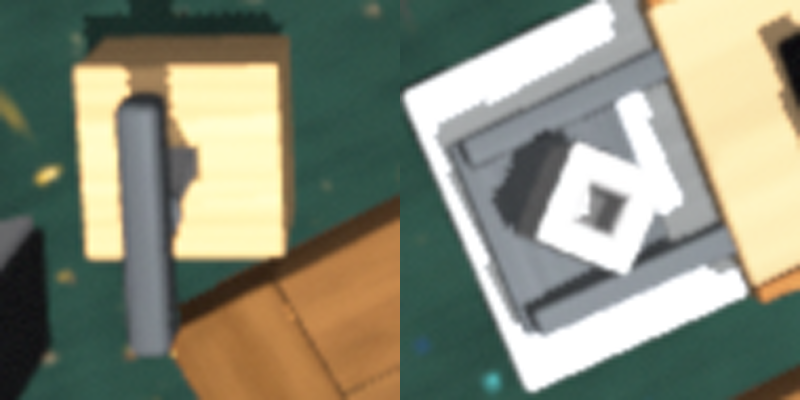

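```bash
python3 - <<'E'
from h import *
np.set_printoptions(precision=1,suppress=True)
f,K,R,t=cam("wrist")
s=95/400
k=lambda c,r:(220+c*s-.5,175+r*s-.5)
q=lambda c,r:(345+(c-400)*s-.5,70+r*s-.5)
L=lambda c,z:np.array([onz(K,R,t,p,z) for p in c])
def rep(n,A): 
    print(n,A.mean(0)[:2],"edges",[(round(float(np.hypot(*d[:2])),1),round(float(np.degrees(np.arctan2(d[1],d[0]))),1)) for d in np.roll(A,-1,0)-A])
rep("block",L([k(76,62),k(278,62),k(287,258),k(85,258)],45))
rep("bar",L([k(120,102),k(158,100),k(170,353),k(128,353)],111))
rep("head",L([q(575,142),q(667,187),q(628,275),q(537,232)],74))
rep("mouth",L([q(592,180),q(628,193),q(612,236),q(576,222)],74))
print("base",L([q(403,92),q(530,390)],10))
# leveller axis via far corners in full image
print("far", L([(552,3),(597,68)],10), "bubble",L([(515,63)],90), "rings",L([(499,71),(529,55)],90), "tube ends",L([(450,92),(570,40)],90))
# cross-check via side/scene
f2,K2,R2,t2=cam("side");save("d",f2)
print("side proj of bar/head est", proj(K2,R2,t2,[L([k(144,227)],111)[0],L([q(602,209)],74)[0]]))
cr=lambda c:cv2.resize(f2[c[1]:c[1]+50,c[0]:c[0]+50],(400,400),interpolation=cv2.INTER_CUBIC)
save("c2",np.hstack([cr((295,255)),cr((268,215))]))
E
```

```text
block [ 496.4 -292.1] edges [(60.1, 61.2), (61.7, -27.5), (62.1, -118.8), (61.7, 150.6)]
bar [ 495.9 -291. ] edges [(9.7, 64.3), (69.0, -28.6), (11.1, -118.7), (68.5, 150.2)]
head [ 467.8 -101.2] edges [(27.2, 36.3), (24.6, -50.3), (27.2, -143.3), (24.7, 129.8)]
mouth [ 467.5 -101. ] edges [(10.2, 42.1), (11.7, -46.9), (10.4, -139.3), (11.4, 132.2)]
base [[ 415.5 -127.9   10. ]
 [ 514.5 -134.8   10. ]]
far [[445.1 135.5  10. ]
 [541.9 159.2  10. ]] bubble [[475.8  31.2  90. ]] rings [[475.1  13.9  90. ]
 [475.4  46.5  90. ]] tube ends [[469.9 -38.8  90. ]
 [482.   87.9  90. ]]
side proj of bar/head est [[314.5 274.5]
 [291.9 237.7]]
```

View pics/c2.png

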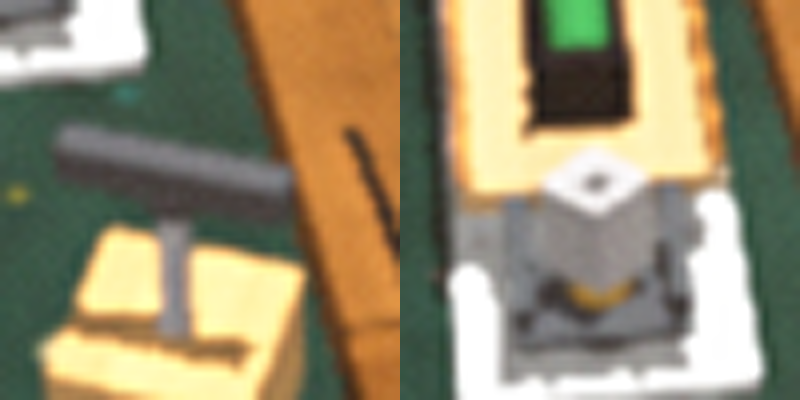

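Emit:
{"method": "send_rows", "body": {"commands": [[94, 8, -48, -40, 0], [94, 8, -47, -40, 0], [94, 0, 0, -30, 0], [94, 0, 0, 0, 0]]}}

```text
clock: 3.52
ee_pos: [495.8, -286.8, 187.1]
tcp_rot: [0.243, 0.97, 0.001, -0.003]
ft_force: [-0.2, 0.1, 0.0]
finger_gap: 93.6
grasp_force: 0.0
```

```bash
python3 - <<'E'
from h import *
np.set_printoptions(precision=1,suppress=True)
f,K,R,t=cam("wrist");o=arm.observe();print(o["ee_pos"],o["joints"])
p=proj(K,R,t,[[496,-291,111],[500,-293,111],o["ee_pos"]]);print(p)
u,v=p[0].astype(int); print(u,v)
x,y=max(0,u-80),max(0,v-80); save("c3",cv2.resize(f[y:y+160,x:x+160],None,fx=3.5,fy=3.5,interpolation=cv2.INTER_CUBIC)); print(x,y)
f,K,R,t=cam("scene");save("s3",f)
E
```

```text
[ 497.  -287.4  188.9] [ 0.3  0.6  0.3  1.8 -0.2  0.9  1.8]
[[312.4 208.7]
 [312.6 214.4]
 [317.  245.7]]
312 208
232 128
```

View pics/c3.png

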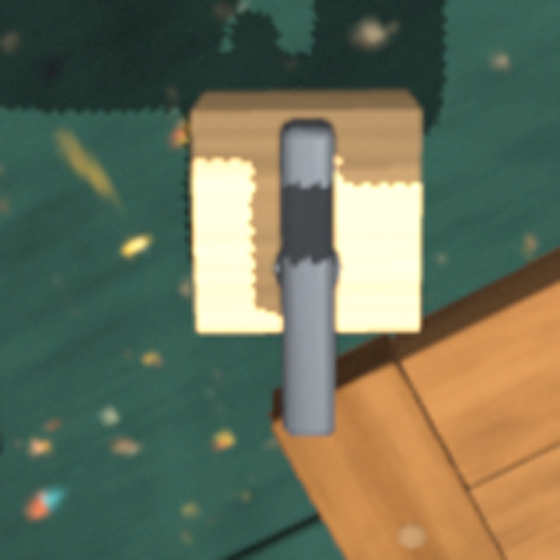

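```bash
python3 - <<'E'
from h import *
np.set_printoptions(precision=2,suppress=True)
f,K,R,t=cam("wrist")
for p in [(308,282),(307,131),(309,434)]: print(onz(K,R,t,(231.6+p[0]/3.5,127.6+p[1]/3.5),111))
print([onz(K,R,t,(231.6+p[0]/3.5,127.6+p[1]/3.5),45) for p in [(192,110),(421,110),(421,332),(196,332)]])
o=arm.observe();print(o["ee_pos"],o["tcp_rot"])
from scipy.spatial.transform import Rotation as Ro
print(Ro.from_quat(o["tcp_rot"]).as_matrix())
f2,K2,R2,t2=cam("side")
k1=(K,R,t,(231.6+308/3.5,127.6+282/3.5)); k2=(K2,R2,t2,(316.4,273.9)); print("tri",tri([k1,k2]))
E
```

```text
[ 501.25 -287.85  111.  ]
[ 472.23 -272.62  111.  ]
[ 532.29 -304.16  111.  ]
[array([ 462.01, -300.97,   45.  ]), array([ 490.28, -248.1 ,   45.  ]), array([ 544.65, -275.58,   45.  ]), array([ 515.61, -329.86,   45.  ])]
[ 498.16 -288.49  190.65] [0.24 0.97 0.   0.  ]
[[-0.88  0.47  0.  ]
 [ 0.47  0.88 -0.  ]
 [-0.    0.   -1.  ]]
tri [ 500.76 -288.05  109.64]
```

```bash
python3 - <<'E'
from h import *
np.set_printoptions(precision=2,suppress=True)
f,K,R,t=cam("wrist")
for d in arm.regions_of("wrist","key"):
    m=d["mask"].astype(np.uint8); r=cv2.minAreaRect(cv2.findNonZero(m)); print(d["conf"],r, m.sum())
g=f[190:230].astype(int).mean(2)
# bar is bluish grey: sat small
hsv=cv2.cvtColor(f,cv2.COLOR_RGB2HSV); mk=((hsv[...,1]<75)&(hsv[...,0]>90)).astype(np.uint8); mk[:155]=0; mk[262:]=0; mk[:,:300]=0; mk[:,340:]=0
n,l,st,c=cv2.connectedComponentsWithStats(mk); i=1+st[1:,4].argmax(); print(st[i],c[i])
x,y,w,h,_=st[i]
for p in [(320,208.6),(x+w/2-.5,y+h-1)]: print(onz(K,R,t,p,111))
save("d3",f); print(arm.observe()["ee_pos"])
cv2.imwrite("pics/c4.png",cv2.resize(cv2.cvtColor(f,cv2.COLOR_RGB2BGR)[148:278,255:385],None,fx=4.5,fy=4.5,interpolation=cv2.INTER_CUBIC))
E
```

```text
0.85 ((173.8400115966797, 209.3800048828125), (37.400001525878906, 84.80000305175781), 36.869895935058594) 1866
0.7 ((320.5, 202.0), (90.0, 19.0), 90.0) 1453
[ 312  158   17   88 1215] [320.43 201.8 ]
[ 502.43 -288.76  111.  ]
[ 528.35 -302.59  111.  ]
[ 497.89 -289.25  190.76]
```

View pics/c4.png

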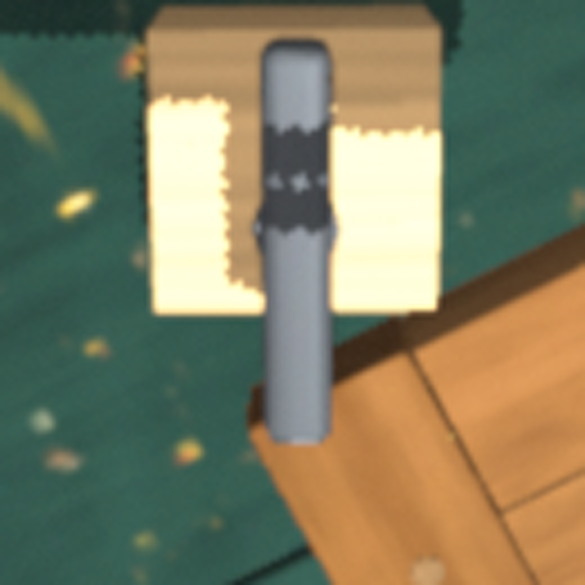

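```bash
python3 - <<'E'
from h import *
np.set_printoptions(precision=2,suppress=True)
f,K,R,t=cam("wrist"); P=lambda c,r:(254.6+c/4.5,147.6+r/4.5)
A=[onz(K,R,t,P(*p),111) for p in [(298,52),(298,246),(298,440)]]
B=[onz(K,R,t,P(*p),45) for p in [(147,28),(441,28),(437,312),(153,312)]]
print(A,np.mean(B,0)); o=arm.observe(); print(o["ee_pos"],o["joints"])
E
```

```text
[array([ 469.24, -270.94,  111.  ]), array([ 497.99, -286.29,  111.  ]), array([ 528.54, -302.59,  111.  ])] [ 499.3  -287.22   45.  ]
[ 497.68 -289.37  190.56] [ 0.26  0.56  0.33  1.76 -0.23  0.86  1.78]
```

Emit:
{"method": "send_rows", "body": {"commands": [[94, 1, 2, -40, 0], [94, 0, 0, -40, 0], [94, 0, 0, -26, 0], [94, 0, 0, 0, 0], [60, 0, 0, 0, 0]]}}

```text
clock: 4.5
ee_pos: [498.7, -288.2, 84.5]
tcp_rot: [0.244, 0.97, -0.0, 0.001]
ft_force: [-0.1, -0.6, 0.9]
finger_gap: 87.1
grasp_force: 0.0
```

Emit:
{"method": "send_rows", "body": {"commands": [[30, 0, 0, 0, 0], [10, 0, 0, 0, 0], [0, 0, 0, 0, 0], [0, 0, 0, 0, 0], [0, 0, 0, 0, 0]]}}

```text
clock: 5.12
ee_pos: [497.8, -287.7, 83.2]
tcp_rot: [0.244, 0.97, 0.0, -0.0]
ft_force: [0.5, 0.7, -0.3]
finger_gap: 37.5
grasp_force: 0.0
```

Emit:
{"method": "send_rows", "body": {"commands": [[0, 0, 0, 0, 0], [0, 0, 0, 0, 0], [0, 0, 0, 0, 0], [0, 0, 0, 0, 0], [0, 0, 0, 0, 0]]}}

```text
clock: 5.75
ee_pos: [497.7, -287.7, 83.1]
tcp_rot: [0.244, 0.97, 0.0, -0.0]
ft_force: [-0.6, 0.4, -1.1]
finger_gap: 14.2
grasp_force: 30.0
```

```bash
python3 -c "
from h import *
o=arm.observe();print(o)"
```

```text
{'clock': 5.75, 'joints': array([ 0.30397772,  0.70013626,  0.26998448,  1.84553045, -0.29392982,
        0.63492857,  1.82897074]), 'joint_vel': array([-1.18105386e-04, -6.52212995e-05, -1.44256700e-04,  7.40065381e-04,
        1.23488084e-03,  6.50381214e-04, -4.14346679e-04]), 'joint_efforts': array([-1.09165069e-02, -5.15640092e+01,  4.41876680e+00, -1.26398715e+01,
        2.20914069e-02,  7.24504818e-02,  1.86588221e-05]), 'ee_pos': array([ 497.74972696, -287.70340549,   83.14641635]), 'tcp_rot': array([ 2.44218298e-01,  9.69720280e-01,  4.48048689e-06, -4.55636861e-05]), 'ft_force': array([-0.60042711,  0.35151131, -1.10774846]), 'torque': array([ 0.01353927, -0.0020524 , -0.00913624]), 'grasp_force': 29.99991148710251, 'finger_gap': 14.246931670230433}
```

Emit:
{"method": "send_rows", "body": {"commands": [[0, 0, 0, 30, 0], [0, 0, 0, 30, 0], [0, 0, 0, 30, 0], [0, 0, 0, 10, 0], [0, 0, 0, 0, 0]]}}

```text
clock: 6.38
ee_pos: [497.8, -287.6, 183.1]
tcp_rot: [0.244, 0.97, 0.0, 0.0]
ft_force: [0.6, 0.5, -0.6]
finger_gap: 14.1
grasp_force: 30.0
```

Emit:
{"method": "send_rows", "body": {"commands": [[0, -7, 35, 0, -5], [0, -7, 35, 0, -6], [0, -7, 35, 0, -6], [0, -7, 35, 0, -5.5], [0, 0, 0, 0, 0]]}}

```text
clock: 7.0
ee_pos: [468.4, -144.1, 181.6]
tcp_rot: [0.427, 0.904, 0.0, -0.002]
ft_force: [-0.4, -0.3, -1.1]
finger_gap: 13.9
grasp_force: 30.0
```

```bash
python3 - <<'E'
from h import *
np.set_printoptions(precision=2,suppress=True)
f,K,R,t=cam("wrist");o=arm.observe();print(o["ee_pos"],o["tcp_rot"],o["joints"],o["finger_gap"],o["ft_force"],o["grasp_force"])
p=proj(K,R,t,[[468,-99,74],o["ee_pos"]]);print(p);save("w5",f)
d=arm.recognise("wrist","bubble");print(d[:2])
E
```

```text
[ 469.07 -146.31  182.03] [ 0.43  0.9  -0.   -0.  ] [-0.08  0.47  0.46  1.98 -0.3   0.75  1.25] 14.002990860914224 [ 0.08 -0.19 -0.94] 29.999820291996002
[[352.48 154.26]
 [315.09 246.75]]
[{'centre': [490.7, 15.7], 'conf': 0.69}, {'centre': [353.5, 151.1], 'conf': 0.58}]
```

View pics/w5.png

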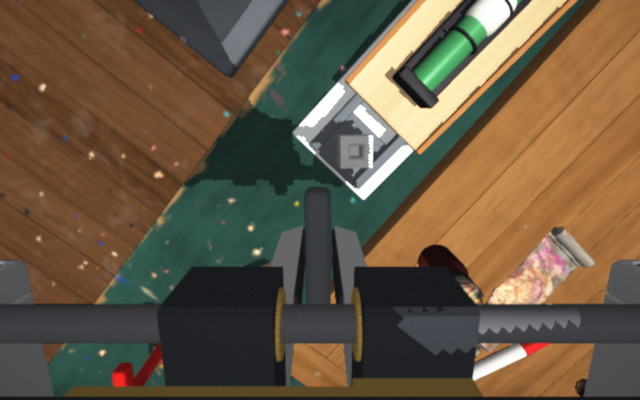

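The picture shows the key held with its bar at column ~317, end at row ~187, and the socket near (355,152) with sides parallel to the key. I'll get edges numerically.

```bash
python3 - <<'E'
from h import *
np.set_printoptions(precision=1,suppress=True,linewidth=250)
g=cv2.cvtColor(cv2.imread("pics/w5.png"),cv2.COLOR_BGR2GRAY)
print(np.arange(336,378,2)); print(g[130:176:2,336:378:2])
print("bar", g[182:200:2,296:340:2])
f,K,R,t=cam("wrist"); o=arm.observe(); print(o["ee_pos"])
from scipy.spatial.transform import Rotation as Ro
T=Ro.from_quat(o["tcp_rot"]).as_matrix(); print(T)
for s in(-1,1):
  e=o["ee_pos"]+T@np.array([35*s,0,-28.]); print(proj(K,R,t,[e, e+T@[0,6,0], e-T@[0,6,0], e+[0,0,-16]]))
E
```

```text
[336 338 340 342 344 346 348 350 352 354 356 358 360 362 364 366 368 370 372 374 376]
[[ 63  65  64  65  66  64  65  65  65  67  65  65  95 148 148 150 152 166 253 255 255]
 [ 66  67  66  64  66  65  65  66  65  67  67  68  65 109 150 146 149 151 167 253 255]
 [ 67  76  80  80  81  80  81  83  83  83  85  84  86 114 114 118 137 159 160 168 253]
 [ 67  81 107 130 128 129 129 127 127 131 136 135 134 134 135 137 229 255 252 156 168]
 [ 68  82 115 142 142 143 143 143 143 141 142 143 145 143 142 142 170 255 253 153 153]
 [ 66  80 117 144 143 143 144 144 143 142 142 141 143 144 142 141 207 255 253 151 149]
 [ 66  83 117 146 144 143 142 142 142 142 141 142 140 140 143 143 197 255 252 153 148]
 [ 66  81 114 143 145 144 134 124 121 120 121 120 117 118 123 141 158 253 252 150 150]
 [ 64  82 112 142 143 142 132 133 140 140 140 127  84  95 122 139 153 254 252 153 152]
 [ 67  80 108 143 143 142 132 138 142 142 140 126  82  94 124 140 142 240 252 153 155]
 [ 67  81 110 144 144 144 132 137 142 141 142 127  82  96 124 139 153 254 252 144 149]
 [ 66  79 108 143 143 145 134 138 141 142 142 127  84  98
[... 1113 characters left out ...]
 62 39 35 38 37]
 [73 71 71 70 70 72 70 65 60 60 60 60 62 62 64 67 69 67 65 50 41 44]
 [72 71 69 69 71 66 50 44 43 44 44 44 46 45 44 46 57 68 69 67 66 67]
 [70 69 68 70 68 53 44 45 45 47 46 46 45 46 46 42 46 67 67 65 68 66]
 [67 67 68 66 63 44 47 51 50 51 51 50 51 49 49 47 45 57 65 68 66 64]
 [67 66 67 68 62 50 56 58 59 59 59 58 57 56 56 52 49 54 67 67 67 66]
 [67 63 67 67 56 54 58 60 62 60 61 60 57 59 60 58 53 53 68 67 66 67]
 [67 66 67 68 51 55 58 62 62 60 60 60 61 61 62 57 54 56 68 68 69 69]]
[ 469.6 -148.5  182.6]
[[-0.6  0.8 -0. ]
 [ 0.8  0.6 -0. ]
 [-0.  -0.  -1. ]]
[[315.7 333.5]
 [328.1 333.5]
 [303.2 333.5]
 [315.9 315. ]]
[[315.6 192. ]
 [329.4 192. ]
 [301.8 192. ]
 [315.9 184.6]]
```

```bash
cat > m.py <<'E'
from h import *
np.set_printoptions(precision=2,suppress=True,linewidth=200)
from scipy.spatial.transform import Rotation as Ro
f,K,R,t=cam("wrist"); o=arm.observe(); T=Ro.from_quat(o["tcp_rot"]).as_matrix()
w=cv2.imread("pics/w5.png",0); g=cv2.cvtColor(f,cv2.COLOR_RGB2GRAY)
if __name__=="__main__":
    tp=w[132:172,337:378]; r=cv2.matchTemplate(g,tp,cv2.TM_CCOEFF_NORMED); _,v,_,(x,y)=cv2.minMaxLoc(r); print(v,x-337,y-132)
    c=(356.8+x-337,151.7+y-132)
    print("socket",onz(K,R,t,c,74)); P=onz(K,R,t,c,74)
    s=26/np.sqrt(2)
    L=[onz(K,R,t,(c[0]+a*15.8,c[1]+b*15.8),74) for a,b in((-1,-1),(1,-1),(1,1),(-1,1))]
    print([np.hypot(*(q-p)[:2]) for p,q in zip(L,L[1:])],[np.degrees(np.arctan2(*(q-p)[1::-1])) for p,q in zip(L,L[1:])])
    print(o["ee_pos"],"tool x,y deg",np.degrees(np.arctan2(T[1,:2],T[0,:2])))
    e=o["ee_pos"]+T@np.array([35,0,-28.]);print("bar end pred",proj(K,R,t,[e]))
    print(g[184:200,317])
    save("w6",f)
    for n in("side","scene"):
        f2,K2,R2,t2=cam(n); save("v_"+n,f2); print(n,"foot, socket proj",proj(K2,R2,t2,[o["ee_pos"]-[0,0,73],P]))
E
python3 m.py
```

```text
0.9070265889167786 2 -6
socket [469.34 -95.23  74.  ]
[np.float64(25.19666898334024), np.float64(25.324151114369727), np.float64(25.736328605273325)] [np.float64(39.22584600092679), np.float64(-48.59551067277918), np.float64(-140.77056351167997)]
[ 469.67 -148.85  182.74] tool x,y deg [129.18  39.18]
bar end pred [[315.96 191.18]]
[72 71 60 46 44 45 45 48 53 55 58 59 60 61 61 62]
side foot, socket proj [[294.55 237.97]
 [292.19 236.28]]
scene foot, socket proj [[363.07 177.12]
 [357.55 193.3 ]]
```

```bash
python3 - <<'E'
from h import *
np.set_printoptions(linewidth=250)
g=cv2.imread("pics/w6.png",0)
print(np.arange(334,382,2))
for r in range(122,172,2): print(r,g[r,334:382:2])
h=cv2.imread("pics/v_side.png"); g=cv2.cvtColor(h,cv2.COLOR_BGR2GRAY)
cr=lambda p,x,y,w,hh:cv2.resize(p[y:y+hh,x:x+w],(w*8,hh*8),interpolation=cv2.INTER_CUBIC)
s=cv2.imread("pics/v_scene.png")
cv2.imwrite("pics/c7.png",np.hstack([cr(h,272,205,50,70),cr(s,325,150,50,70)]))
E
```

```text
[334 336 338 340 342 344 346 348 350 352 354 356 358 360 362 364 366 368 370 372 374 376 378 380]
122 [ 62  63  59  61  66  64  66  65  64  91 109 118  77 129 150 146 151 150 230 255 255 255 255 255]
124 [ 61  58  60  64  65  68  65  66  66  66  64  65  64  69 130 150 145 152 150 231 255 255 255 255]
126 [ 58  62  65  65  63  66  65  65  65  65  64  64  66  65  71 132 149 147 151 152 230 255 255 255]
128 [ 57  65  68  72  72  73  74  75  78  77  78  79  78  80  84 124 130 131 151 160 159 232 255 255]
130 [ 63  65  68  82 108 129 129 128 129 128 133 135 135 135 134 140 141 160 254 254 251 156 232 254]
132 [ 65  66  68  81 117 144 145 144 142 143 143 143 142 143 144 143 142 206 255 255 252 156 151 165]
134 [ 65  67  67  82 118 144 143 143 145 143 141 143 142 143 144 143 143 150 251 255 252 151 151 149]
136 [ 63  66  68  81 118 146 145 143 143 142 142 141 141 141 140 140 142 150 252 255 251 149 148 151]
138 [ 63  66  69  81 114 145 145 145 135 123 121 120 120 119 117 116 123 153 250 255 251 149 149 147]
140 [ 64  65  66  83 116 143 142 143 133 133 140 140 140 126  84  93 130 249 255 255
[... 847 characters left out ...]
 64  77 105 137 138 139 139 139 138 139 141 143 143 144 144 240 255 255 239 149 147 146]
160 [ 62  62  63  67 106 139 136 136 140 138 138 139 138 138 142 140 147 251 255 255 241 146 144 144]
162 [ 94  63  60  63  88 112 113 112 113 141 146 147 148 144 111  91  89 128 204 212 175 146 144 151]
164 [152 117  63  61  60  62  65  67  65 124 149 153 154 112  63  61  58 112 147 144 145 143 146 238]
166 [111 154 114  64  62  61  63  64  65 110 149 150 140  71  63  60 111 145 145 144 142 143 229 255]
168 [ 44 102 151 122  67  62  61  62  65 133 151 138  73  61  57 109 145 146 143 141 141 221 255 255]
170 [ 41  42  91 153 123  66  61  62  62 108 143  74  57  57 109 144 144 143 142 142 220 255 255 255]
```

View pics/c7.png

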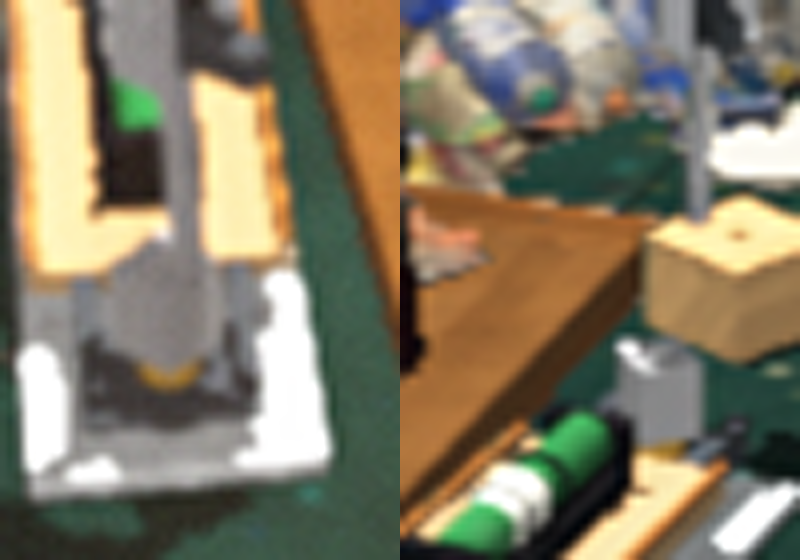

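Emit:
{"method": "send_rows", "body": {"commands": [[0, 0, 28, 0, 0], [0, 0, 25, -5, 0], [0, 0, 0, -20, 0], [0, 0, 0, 0, 0], [0, 0, 0, 0, 0]]}}

```text
clock: 7.92
ee_pos: [470.0, -95.7, 158.6]
tcp_rot: [0.429, 0.903, -0.0, 0.0]
ft_force: [-0.2, 0.1, -1.1]
finger_gap: 13.8
grasp_force: 30.0
```

```bash
python3 - <<'E'
from h import *
np.set_printoptions(precision=2,suppress=True,linewidth=250)
o=arm.observe(); print(o["ee_pos"],o["ft_force"])
for n in("side","scene"):
    f2,K2,R2,t2=cam(n); save("u_"+n,f2); p=proj(K2,R2,t2,[o["ee_pos"]-[0,0,73],[469.3,-95.3,74],[469.8,-97.5,74]]); print(n,p)
    u,v=p[0].astype(int); g=cv2.cvtColor(f2,cv2.COLOR_RGB2GRAY); print(np.arange(u-12,u+13))
    for r in range(v-12,v+14): print(r,g[r,u-12:u+13])
o=arm.observe(); print(o["ee_pos"])
a,b=[cv2.imread(f"pics/u_{n}.png") for n in("side","scene")]
cr=lambda p,x,y:cv2.resize(p[y:y+60,x:x+40],(400,600),interpolation=cv2.INTER_CUBIC)
cv2.imwrite("pics/c8.png",np.hstack([cr(a,272,205),cr(b,337,155)]))
E
```

```text
[470.03 -95.71 158.57] [-0.2   0.11 -1.06]
side [[292.28 232.9 ]
 [292.18 236.3 ]
 [292.48 236.78]]
[280 281 282 283 284 285 286 287 288 289 290 291 292 293 294 295 296 297 298 299 300 301 302 303 304]
220 [240 240 227 124  41  44  67 100 114 119 124 134 139 128 107  68 139 226 240 237 236 237 239 219 155]
221 [240 240 226 131  45  40  52  65  70  72 105 134 138 127 106  56 108 205 240 238 237 236 237 220 163]
222 [239 239 229 138  55  41  44  43  38  54  95 131 139 127 107  52  81 193 240 239 236 236 237 230 195]
223 [239 240 234 176  76  34  40  38  36  48  91 129 131 124 102  49  70 184 240 239 237 237 238 236 222]
224 [238 241 239 215 101  33  34  35  33  48  87 128 133 125 107  51  66 183 241 240 236 236 238 237 222]
225 [239 241 238 204  93  29  38  35  36  42  82 126 136 130 108  53  63 182 241 240 236 236 237 237 222]
226 [240 241 230 161  67  30  35  35  32  41  80 129 132 130 110  56  67 180 242 241 236 236 238 238 219]
227 [239 239 234 177  81  36  35  34  35  41  82 127 136 134 112  63  64 179 242 241 237 236 237 238 224]
228 [239 241 242 216 110  36  32  36  33  40  83 1
[... 4096 characters left out ...]
 137 139 112  66  53  55  56  57  55  60]
197 [ 53  57  57  54  53  52  60  80  90 111 134 137 134 133 135 137 138 113  67  56  57  57  57  57  58]
198 [ 56  55  56  53  52  55  70  86  92 111 132 136 134 135 136 136 138 114  72  58  59  59  57  57  58]
199 [ 54  51  53  53  57  76  99 106  98 109 132 138 136 135 137 135 137 113  69  59  60  60  58  60  58]
200 [ 38  45  51  51  66  94 106 116 110 107 127 136 136 137 135 136 136 113  70  58  60  59  59  60  59]
201 [ 36  68  83  68  66  72  65  86 100 102 126 139 135 136 135 136 137 113  69  58  56  53  54  55  55]
202 [ 79 125 143 129  96  54  36  46  50  81 123 136 136 136 135 138 138 113  67  57  50  41  42  47  53]
[470.25 -95.54 158.79]
```

View pics/c8.png

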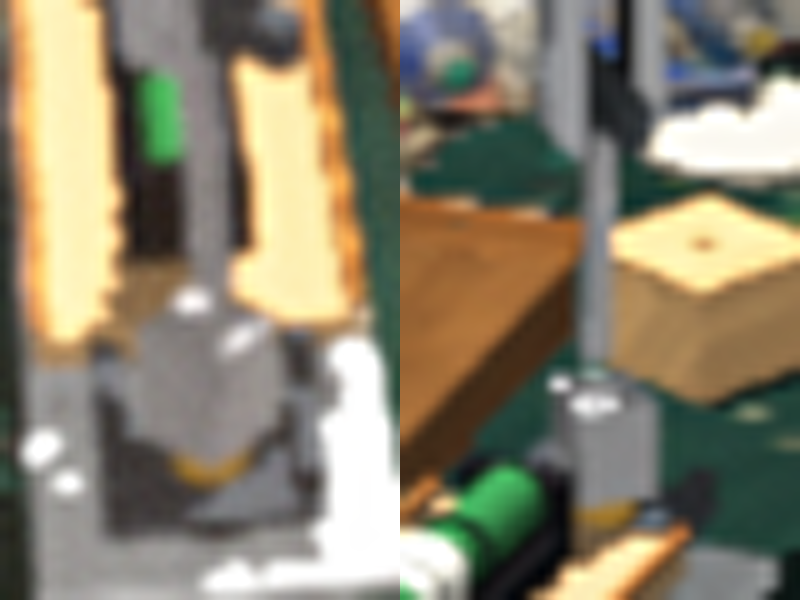

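Emit:
{"method": "send_rows", "body": {"commands": [[0, 0, -1, 0, 0], [0, 0, 0, -5, 0], [0, 0, 0, -4, 0], [0, 0, 0, -3, 0], [0, 0, 0, 0, 0]]}}

```text
clock: 8.65
ee_pos: [469.8, -95.8, 146.1]
tcp_rot: [0.429, 0.903, -0.0, 0.0]
ft_force: [-0.0, -0.3, 2.4]
finger_gap: 13.9
grasp_force: 30.0
```

Emit:
{"method": "send_rows", "body": {"commands": [[0, 0, 0, -2, 0], [0, 0, 0, -2, 0], [0, 0, 0, -1, 0], [0, 0, 0, 0, 0]]}}

```text
clock: 9.15
ee_pos: [470.0, -95.9, 141.4]
tcp_rot: [0.429, 0.903, 0.0, 0.0]
ft_force: [-0.8, -1.0, 5.7]
finger_gap: 13.6
grasp_force: 30.0
```

Emit:
{"method": "send_rows", "body": {"commands": [[0, 0, 0, 3, 0], [0, 0, -0.5, 0, 0], [0, 0, -0.5, 0, 0], [0, 0, 0, 0, 0]]}}

```text
clock: 9.65
ee_pos: [469.9, -96.6, 144.1]
tcp_rot: [0.429, 0.903, 0.0, 0.0]
ft_force: [-0.2, 0.0, 3.4]
finger_gap: 13.4
grasp_force: 30.0
```

Emit:
{"method": "send_rows", "body": {"commands": [[0, 0, -0.5, 0, 0], [0, 0, -0.5, 0, 0], [0, 0, 0, 0, 0]]}}

```text
clock: 10.02
ee_pos: [469.8, -97.7, 144.2]
tcp_rot: [0.429, 0.903, 0.0, 0.0]
ft_force: [-0.1, 0.7, 4.3]
finger_gap: 14.0
grasp_force: 30.0
```

Emit:
{"method": "send_rows", "body": {"commands": [[0, -0.5, 0, 0, 0], [0, -0.5, 0, 0, 0], [0, 0, 0, 0, 0]]}}

```text
clock: 10.4
ee_pos: [468.8, -97.6, 144.2]
tcp_rot: [0.429, 0.903, 0.0, 0.0]
ft_force: [0.7, 0.6, 3.0]
finger_gap: 13.7
grasp_force: 30.0
```

Emit:
{"method": "send_rows", "body": {"commands": [[0, -0.5, 0.5, 0, 0], [0, -0.5, 0.5, 0, 0], [0, 0, 0, 0, 0]]}}

```text
clock: 10.78
ee_pos: [467.8, -96.6, 144.2]
tcp_rot: [0.429, 0.903, 0.0, -0.0]
ft_force: [0.6, 0.5, 3.4]
finger_gap: 13.7
grasp_force: 30.0
```

Emit:
{"method": "send_rows", "body": {"commands": [[0, -0.5, 0.5, 0, 0], [0, 0, 0.3, 0, 0], [0, 0, 0, 0, 0]]}}

```text
clock: 11.15
ee_pos: [467.2, -95.9, 144.2]
tcp_rot: [0.429, 0.903, -0.0, -0.0]
ft_force: [1.2, 0.9, 3.8]
finger_gap: 13.7
grasp_force: 30.0
```

Emit:
{"method": "send_rows", "body": {"commands": [[0, -0.5, 0, 0, 0], [0, -0.5, 0, 0, 0], [0, 0, 0, 0, 0]]}}

```text
clock: 11.52
ee_pos: [466.4, -95.8, 144.2]
tcp_rot: [0.429, 0.903, 0.0, 0.0]
ft_force: [1.0, 1.1, 3.6]
finger_gap: 13.8
grasp_force: 30.0
```

Emit:
{"method": "send_rows", "body": {"commands": [[0, 0, 0, 10, 0], [0, 0, 0, 15, 0], [0, 0, 0, 15, 0], [0, 0, 0, 0, 0], [0, 0, 0, 0, 0]]}}

```text
clock: 12.15
ee_pos: [465.6, -95.7, 183.7]
tcp_rot: [0.429, 0.903, -0.0, -0.001]
ft_force: [-0.3, 0.1, -0.6]
finger_gap: 14.0
grasp_force: 30.0
```

```bash
python3 - <<'E'
from h import *
np.set_printoptions(precision=2,suppress=True,linewidth=250)
o=arm.observe(); e=o["ee_pos"]; print(e,o["ft_force"])
from scipy.spatial.transform import Rotation as Ro
T=Ro.from_quat(o["tcp_rot"]).as_matrix()
k=np.array([[a*4.5,b*4.5,73.] for a in(-1,1) for b in(-1,1)])
for n in("side","scene"):
    f,K,R,t=cam(n); save("x_"+n,f)
    foot=e+k@T.T; print(n,"foot pred",proj(K,R,t,foot).T, "c",proj(K,R,t,[e-[0,0,73],e-[0,0,43],e-[0,0,13]]))
    print(" d/dx,dy,dz of px",(proj(K,R,t,e-[0,0,73]+10*np.eye(3))-proj(K,R,t,[e-[0,0,73]]))/10)
    h=proj(K,R,t,[[468,-97,74]]);print("head pred(468,-97)",h)
    u,v=proj(K,R,t,[e-[0,0,73]])[0].round().astype(int); g=cv2.cvtColor(f,cv2.COLOR_RGB2GRAY); print("     ",np.arange(u-8,u+9))
    for r in range(v-14,v+6): print(r,g[r,u-8:u+9])
    u,v=h[0].round().astype(int); print("     ",np.arange(u-11,u+12))
    for r in range(v-7,v+14): print(r,g[r,u-11:u+12])
E
```

```text
[465.58 -95.75 183.75] [-0.26  0.12 -0.58]
side foot pred [[290.18 292.54 287.66 290.03]
 [226.91 225.31 225.6  224.01]] c [[290.14 225.45]
 [289.57 216.07]
 [288.98 206.41]]
 d/dx,dy,dz of px [[ 0.38 -0.05]
 [-0.05 -0.22]
 [-0.02 -0.31]]
head pred(468,-97) [[291.78 236.75]]
      [282 283 284 285 286 287 288 289 290 291 292 293 294 295 296 297 298]
211 [132  51  73 108  91 102 140 139 131 122 106  73  71 180 241 240 236]
212 [137  51  41  58  70 106 137 140 136 127 108  57  64 168 238 241 236]
213 [167  73  34  52  91 126 143 139 138 133 120  72  58 145 227 239 237]
214 [213 104  39  59 102 130 138 138 135 129 121  87  56 128 220 240 239]
215 [221 111  36  53  93 123 137 136 136 128 122  96  58 111 210 240 239]
216 [221 113  34  52  88 120 132 137 131 125 119  89  54 100 201 240 239]
217 [221 112  37  45  80 116 132 133 127 124 119  98  54  85 194 241 240]
218 [223 119  38  44  75 114 132 133 132 123 125 105  64  81 189 242 241]
219 [225 120  42  46  72 109 128 133 128 127 122 104  60  73 173 238 241]
220 [227 128  44  43  65  89 112 133 132 127 123  97  55  58 142 227 241]
221 [226
[... 6137 characters left out ...]
9  58  58  58]
200 [ 54  53  68  93 106 117 112 105 128 138 135 136 135 136 137 113  71  58  60  60  60  60  58]
201 [ 85  75  71  75  63  84  98 100 127 137 136 135 136 136 138 112  70  56  57  53  52  56  56]
202 [144 129  95  54  30  36  43  78 123 136 136 136 136 138 137 112  67  55  50  43  41  47  53]
203 [137 131 119  81  31  26  24  72 124 138 136 136 137 137 138 113  67  48  43  42  41  46  54]
204 [126 116 103  76  33  13  17  73 124 139 137 136 135 129 123 119  85  42  40  41  38  45  56]
205 [114  98  84  63  34  12  17  73 124 135 133 130 123  87  60  85  81  53  40  38  41  47  56]
206 [ 97  82  65  49  29  15  14  71 113 122 126 122 109  77  85 115 107  76  46  41  43  51  57]
```

```bash
python3 - <<'E'
from h import *
np.set_printoptions(precision=2,suppress=True,linewidth=250)
from scipy.spatial.transform import Rotation as Ro
f,K,R,t=cam("wrist"); o=arm.observe(); e=o["ee_pos"]; T=Ro.from_quat(o["tcp_rot"]).as_matrix(); save("w9",f)
g=cv2.cvtColor(f,cv2.COLOR_RGB2GRAY)
for x in(35,20,8,0,-8,-20): print(x,proj(K,R,t,[e+T@[x,-6,-28],e+T@[x,6,-28],e+T@[x,-6,-12],e+T@[x,6,-12]]).ravel())
print("    ",np.arange(294,342,2))
for r in range(178,306,5): print(r,g[r,294:342:2])
for r in range(182,202): print(r,g[r,310:326:3])
E
```

```text
35 [302.7  190.54 330.26 190.54 304.11 183.26 329.14 183.26]
20 [303.06 223.4  329.99 223.4  304.4  213.33 328.92 213.32]
8 [303.33 248.64 329.78 248.63 304.63 236.5  328.75 236.49]
0 [303.51 264.97 329.65 264.96 304.78 251.53 328.64 251.53]
-8 [303.68 280.91 329.52 280.91 304.92 266.24 328.53 266.24]
-20 [303.93 304.15 329.33 304.15 305.13 287.74 328.37 287.73]
     [294 296 298 300 302 304 306 308 310 312 314 316 318 320 322 324 326 328 330 332 334 336 338 340]
178 [60 62 58 62 64 65 89 90 90 91 93 91 92 91 92 92 92 93 93 92 85 63 63 60]
183 [ 57  62  63  62  62  76 118 119 121 154 245 249 249 249 253 253 253 241 133 139 137 105  62  63]
188 [ 62  84 118  65  63  77 119  70  45  43  43  44  44  44  43  46  58 110 137 138 138 106  64  64]
193 [ 73 128  99  64  61  56  47  53  56  57  55  55  53  54  55  53  49  46 102 136 138 143 144  96]
198 [112 130 132 132  95  49  56  59  61  62  60  60  61  59  61  61  58  54  91 137 136 129  69  64]
203 [ 74  75  83 120 129  67  55  58  60  62  60  61  60  61  62  61  58  52 162 161 137 118  56  82]
208 [ 73  73  73  72  73  57  57  59  60  60
[... 1715 characters left out ...]
7  49  66  50  53  56  57  60  60  60  58  60  60  57  54  87 131 120  31  25  34]
303 [ 48  36  30  27  56  64  50  51  53  55  56  58  57  54  56  55  52  52  77 109 108  39  28  35]
182 [101 163 177 177 210 212]
183 [121 219 249 249 253 253]
184 [137 203 254 254 255 255]
185 [137 145 251 249 255 255]
186 [115 108 192 147 246 246]
187 [ 75  55  78  57 106 118]
188 [45 44 44 45 43 48]
189 [44 45 43 43 44 43]
190 [45 45 44 44 45 43]
191 [49 46 46 48 47 45]
192 [52 51 50 49 52 49]
193 [56 56 55 53 55 52]
194 [58 60 58 58 55 54]
195 [60 59 61 58 57 57]
196 [61 61 61 57 58 59]
197 [60 59 61 59 59 58]
198 [61 61 60 60 61 59]
199 [62 61 61 60 61 60]
200 [62 62 61 62 61 59]
201 [61 61 60 61 62 60]
```

```bash
python3 - <<'E'
from h import *
np.set_printoptions(precision=2,suppress=True,linewidth=250)
from scipy.spatial.transform import Rotation as Ro
f,K,R,t=cam("wrist"); o=arm.observe(); e=o["ee_pos"]; T=Ro.from_quat(o["tcp_rot"]).as_matrix()
P=onz(K,R,t,(320.8,194.2),74); print(e,P,"tool-frame",T.T@(P-e))
for s in [(-13,-13),(13,-13),(13,13),(-13,13)]:
    print(proj(K,R,t,[P+T@[s[0],s[1],0]]))
g=cv2.cvtColor(f,cv2.COLOR_RGB2GRAY)
for r in range(172,216,2): print(r,g[r,298:346:2])
E
```

```text
[465.81 -95.84 183.65] [467.24 -93.06  74.  ] tool-frame [  1.15   2.97 109.65]
[[305.38 209.19]]
[[305.11 178.9 ]]
[[336.54 178.89]]
[[336.16 209.18]]
172 [ 62  62  60  56  64  63  62  63  63  63  61  63  64  64  64  62  64  64  59  63  62  77 141 165]
174 [ 60  59  59  62  65  64  64  62  64  65  64  64  64  65  65  64  64  63  63  62  62  62  77 147]
176 [58 58 64 65 73 78 79 78 77 79 81 80 81 81 83 83 83 84 70 63 60 63 62 79]
178 [58 63 63 66 90 91 91 91 92 91 92 92 92 92 91 92 92 92 84 63 62 61 62 62]
180 [61 61 63 67 90 91 92 92 92 92 93 91 93 91 91 93 93 93 90 66 63 61 61 63]
182 [ 64  62  62  71 100 105 104 128 166 191 212 212 212 212 223 208 117 118 117  93  62  61  61  61]
184 [ 63  64  63  80 134 137 137 140 206 254 255 255 255 255 255 177 140 139 139 107  63  64  60  62]
186 [ 64  65  64  80 135 135 117 109 109 197 245 246 245 246 232 138 138 138 139 107  62  63  62  64]
188 [118  65  63  82 120  71  47  44  45  43  46  43  45  45  58 109 138 138 138 104  64  63  62  63]
190 [101  61  61  75  82  42  44  44  45  44  45  45  45  44  42  63 134 139 138 106  63  62  63  63]

[... 523 characters left out ...]
129  68  56  58  62  62  61  60  61  60  62  60  57  53 102 138 137 117  59  63 114 139]
204 [ 75  98 126  67  56  59  61  61  59  59  59  58  60  61  58  52 213 230 150 115  62 112 139 136]
206 [ 73  73  88  67  57  57  61  60  62  62  61  59  62  62  57  54 221 255 253 148 110 137 137 134]
208 [ 72  73  73  56  56  60  61  61  62  61  60  61  62  60  57  52 221 255 255 250 136 135 134 133]
210 [ 72  73  72  54  56  59  61  61  61  61  62  59  60  61  58  54 221 255 255 251 134 133 132 164]
212 [ 74  74  74  55  54  58  61  60  60  60  60  60  62  60  57  53 182 250 251 231 132 133 163 252]
214 [ 72  73  74  55  55  57  60  61  61  61  60  60  62  59  58  52  85 137 136 132 131 163 252 255]
```

Emit:
{"method": "send_rows", "body": {"commands": [[0, 2, 1.8, -15, 0], [0, 0, 0, -15, 0], [0, 0, 0, -5, 0], [0, 0, 0, -4, 0], [0, 0, 0, 0, 0]]}}

```text
clock: 12.98
ee_pos: [468.5, -94.4, 145.3]
tcp_rot: [0.429, 0.903, -0.0, 0.0]
ft_force: [-0.7, -0.3, 3.7]
finger_gap: 13.7
grasp_force: 30.0
```

Emit:
{"method": "send_rows", "body": {"commands": [[0, 0.3, 0.5, 0, 0], [0, 0, 0, 0, 0], [0, 0, 0, 0, 0]]}}

```text
clock: 13.35
ee_pos: [468.7, -93.6, 145.4]
tcp_rot: [0.429, 0.903, 0.0, 0.0]
ft_force: [0.1, -0.7, 2.6]
finger_gap: 13.7
grasp_force: 30.0
```

Emit:
{"method": "send_rows", "body": {"commands": [[0, 0.3, 0.5, 0, 0], [0, 0, 0, 0, 0], [0, 0, 0, 0, 0]]}}

```text
clock: 13.72
ee_pos: [468.9, -93.1, 145.2]
tcp_rot: [0.429, 0.903, -0.0, -0.0]
ft_force: [-1.1, -1.4, 3.9]
finger_gap: 13.5
grasp_force: 30.0
```

Emit:
{"method": "send_rows", "body": {"commands": [[0, -0.2, -0.6, 0, 0], [0, -0.2, -0.6, 0, 0], [0, 0, -0.6, 0, 0], [0, 0, -0.2, 0, 0], [0, 0, 0, 0, 0]]}}

```text
clock: 14.35
ee_pos: [468.6, -95.0, 145.2]
tcp_rot: [0.429, 0.903, 0.0, 0.0]
ft_force: [1.0, 0.3, 2.6]
finger_gap: 13.9
grasp_force: 30.0
```

Emit:
{"method": "send_rows", "body": {"commands": [[0, 0, -0.4, -0.5, 0], [0, 0, 0, 0, 0], [0, 0, -0.4, 0, 0], [0, 0, 0, 0, 0]]}}

```text
clock: 14.85
ee_pos: [468.5, -95.9, 144.7]
tcp_rot: [0.429, 0.903, 0.0, 0.0]
ft_force: [0.3, 0.7, 2.4]
finger_gap: 14.1
grasp_force: 30.0
```

Emit:
{"method": "send_rows", "body": {"commands": [[0, 0, -0.4, 0, 0], [0, 0, 0, 0, 0], [0, 0, -0.4, 0, 0], [0, 0, 0, 0, 0]]}}

```text
clock: 15.35
ee_pos: [468.5, -96.7, 144.7]
tcp_rot: [0.429, 0.903, 0.0, 0.0]
ft_force: [0.8, 1.4, 3.8]
finger_gap: 13.9
grasp_force: 30.0
```

Emit:
{"method": "send_rows", "body": {"commands": [[0, 0, -0.5, 0, 0], [0, 0, -0.5, 0, 0], [0, 0, -0.5, 0, 0], [0, 0, -0.5, 0, 0], [0, 0, 0, 0, 0]]}}

```text
clock: 15.98
ee_pos: [468.6, -98.7, 144.7]
tcp_rot: [0.429, 0.903, 0.0, 0.0]
ft_force: [0.6, 1.2, 3.9]
finger_gap: 13.8
grasp_force: 30.0
```

Emit:
{"method": "send_rows", "body": {"commands": [[0, -0.5, 0, 0, 0], [0, -0.5, 0, 0, 0], [0, 0, 0.5, 0, 0], [0, 0, 0.5, 0, 0], [0, 0, 0, 0, 0]]}}

```text
clock: 16.6
ee_pos: [467.4, -97.7, 144.7]
tcp_rot: [0.429, 0.903, -0.0, -0.0]
ft_force: [0.2, -0.6, 3.2]
finger_gap: 14.3
grasp_force: 30.0
```

```bash
python3 - <<'E'
from h import *
np.set_printoptions(precision=2,suppress=True,linewidth=250)
o=arm.observe(); print(o["ee_pos"],o["ft_force"],o["torque"],o["tcp_rot"])
E
```

```text
[467.4  -97.7  144.66] [ 0.19 -0.59  3.22] [ 0.19 -0.24  0.01] [ 0.43  0.9  -0.   -0.  ]
```

```bash
cat > ft.py <<'E'
from h import *
np.set_printoptions(precision=3,suppress=True,linewidth=250)
A=[]
for i in range(6):
    arm.camera("side"); o=arm.observe(); A.append(np.r_[o["ft_force"],o["torque"]])
print(o["clock"],o["ee_pos"],np.mean(A,0),np.std(A,0))
E
python3 ft.py
```

```text
16.9 [467.458 -97.716 144.678] [ 0.224  0.665  3.212  0.18  -0.176  0.001] [0.379 0.311 0.682 0.034 0.018 0.018]
```

Emit:
{"method": "send_rows", "body": {"commands": [[0, 0, 0, 8, 0], [0, 0, 0, 0, 0], [0, 0, 0, 0, 0]]}}

```text
clock: 17.27
ee_pos: [467.1, -97.7, 152.5]
tcp_rot: [0.429, 0.903, -0.0, -0.0]
ft_force: [-0.5, 0.4, -0.7]
finger_gap: 14.2
grasp_force: 30.0
```

```bash
python3 ft.py
```

```text
17.575 [467.358 -97.7   152.564] [ 0.571 -0.009 -0.741 -0.013  0.014 -0.02 ] [0.522 0.383 0.403 0.031 0.015 0.016]
```

Emit:
{"method": "send_rows", "body": {"commands": [[0, 0, 0, -4, 0], [0, 0, 0, -4, 0], [0, 0, 0, 0, 0]]}}

```text
clock: 17.95
ee_pos: [467.6, -97.8, 144.6]
tcp_rot: [0.429, 0.903, 0.0, 0.0]
ft_force: [0.1, 0.3, 3.8]
finger_gap: 14.1
grasp_force: 30.0
```

```bash
python3 ft.py
```

```text
18.25 [467.654 -97.747 144.846] [-0.385 -0.207  3.218 -0.051  0.069  0.003] [0.302 0.489 0.745 0.023 0.03  0.028]
```

Emit:
{"method": "send_rows", "body": {"commands": [[0, 0, 0, 6, 0], [0, 1, 2, 0, 0], [0, 0, 0, -6, 0], [0, 0, 0, 0, 0], [0, 0, 0, 0, 0]]}}

```text
clock: 18.88
ee_pos: [468.8, -95.8, 144.8]
tcp_rot: [0.429, 0.903, 0.0, 0.0]
ft_force: [0.3, 0.7, 3.7]
finger_gap: 14.1
grasp_force: 30.0
```

```bash
python3 ft.py
```

```text
19.175 [468.613 -95.685 144.781] [ 0.17   0.147  2.854  0.032 -0.091  0.007] [0.781 0.527 0.74  0.03  0.025 0.016]
```

Emit:
{"method": "send_rows", "body": {"commands": [[0, 0, 0, 4, 0], [0, -1.3, -2.6, 0, 0], [0, 0, 0, -4, 0], [0, -0.4, 0.5, 0, 0], [0, -0.4, 0.5, 0, 0]]}}

```text
clock: 19.8
ee_pos: [466.4, -97.4, 144.7]
tcp_rot: [0.429, 0.903, -0.0, 0.0]
ft_force: [0.6, -0.7, 3.9]
finger_gap: 13.8
grasp_force: 30.0
```

Emit:
{"method": "send_rows", "body": {"commands": [[0, -0.4, 0.5, 0, 0], [0, -0.4, 0.5, 0, 0], [0, 0, 0, 0, 0]]}}

```text
clock: 20.18
ee_pos: [465.6, -96.2, 144.7]
tcp_rot: [0.429, 0.903, 0.0, 0.0]
ft_force: [-0.2, 0.6, 3.8]
finger_gap: 14.1
grasp_force: 30.0
```

Emit:
{"method": "send_rows", "body": {"commands": [[0, -0.4, 0.5, 0, 0], [0, -0.4, 0.5, 0, 0], [0, -0.4, 0.5, 0, 0], [0, 0, 0, 0, 0]]}}

```text
clock: 20.68
ee_pos: [464.4, -94.7, 144.7]
tcp_rot: [0.429, 0.903, 0.0, 0.0]
ft_force: [0.6, -0.0, 2.5]
finger_gap: 14.0
grasp_force: 30.0
```

```bash
python3 ft.py
```

```text
20.975 [464.422 -94.793 144.676] [ 0.114 -0.408  3.149 -0.134  0.067 -0.014] [0.528 0.256 0.284 0.029 0.029 0.027]
```

Emit:
{"method": "send_rows", "body": {"commands": [[0, 0, 0, 4, 0], [0, 3, -3.6, 0, 0], [0, 0, 0, -4, 0], [0, 0, -0.5, 0, 0], [0, 0, -0.5, 0, 0]]}}

```text
clock: 21.6
ee_pos: [467.7, -99.4, 144.8]
tcp_rot: [0.429, 0.903, 0.0, 0.0]
ft_force: [-0.0, 1.3, 4.0]
finger_gap: 14.0
grasp_force: 30.0
```

Emit:
{"method": "send_rows", "body": {"commands": [[0, 0, -0.5, 0, 0], [0, 0, -0.5, 0, 0], [0, 0, -0.5, 0, 0], [0, 0, 0, 0, 0]]}}

```text
clock: 22.1
ee_pos: [467.5, -100.9, 144.7]
tcp_rot: [0.429, 0.903, 0.0, 0.0]
ft_force: [-0.2, 0.4, 4.2]
finger_gap: 14.1
grasp_force: 30.0
```

Emit:
{"method": "send_rows", "body": {"commands": [[0, 0.5, 0, 0, 0], [0, 0.5, 0, 0, 0], [0, 0, 0.5, 0, 0], [0, 0, 0.5, 0, 0], [0, 0, 0, 0, 0]]}}

```text
clock: 22.72
ee_pos: [468.2, -99.9, 144.7]
tcp_rot: [0.429, 0.903, -0.0, -0.0]
ft_force: [-0.0, 0.3, 3.7]
finger_gap: 14.0
grasp_force: 30.0
```

```bash
python3 ft.py
```

```text
23.025 [468.34  -99.907 144.673] [ 0.08   0.208  3.574 -0.048  0.094  0.02 ] [0.643 0.598 0.187 0.019 0.042 0.036]
```

Emit:
{"method": "send_rows", "body": {"commands": [[0, 0, 0, 4, 0], [0, -13.1, -6.5, 0, 0], [0, 0, 0, -4, 0], [0, 0, 0, 0, 0]]}}

```text
clock: 23.52
ee_pos: [454.4, -106.5, 144.2]
tcp_rot: [0.429, 0.903, -0.0, -0.001]
ft_force: [0.6, -1.0, -1.4]
finger_gap: 14.0
grasp_force: 30.0
```

Emit:
{"method": "send_rows", "body": {"commands": [[0, 0, 0, 4, 0], [0, -0.8, -0.6, 0, 0], [0, 0, 0, -4, 0], [0, 0, 0, 0, 0]]}}

```text
clock: 24.02
ee_pos: [454.8, -107.1, 144.7]
tcp_rot: [0.429, 0.903, 0.0, 0.0]
ft_force: [0.2, -0.8, 2.9]
finger_gap: 14.0
grasp_force: 30.0
```

Emit:
{"method": "send_rows", "body": {"commands": [[0, 0, 0, 4, 0], [0, -0.8, -0.6, 0, 0], [0, 0, 0, -4, 0], [0, 0, 0, 0, 0]]}}

```text
clock: 24.52
ee_pos: [453.2, -107.4, 144.2]
tcp_rot: [0.429, 0.903, -0.0, -0.001]
ft_force: [1.2, -0.6, -0.1]
finger_gap: 14.1
grasp_force: 30.0
```

Emit:
{"method": "send_rows", "body": {"commands": [[0, 0, 0, 4, 0], [0, -0.8, -0.6, 0, 0], [0, 0, 0, -4, 0], [0, 0, 0, 0, 0]]}}

```text
clock: 25.02
ee_pos: [452.6, -108.1, 144.4]
tcp_rot: [0.429, 0.903, -0.0, -0.0]
ft_force: [-0.1, 1.1, -0.2]
finger_gap: 14.0
grasp_force: 30.0
```

Emit:
{"method": "send_rows", "body": {"commands": [[0, 0, 0, 4, 0], [0, -0.8, -0.6, 0, 0], [0, 0, 0, -4, 0], [0, 0, 0, 0, 0]]}}

```text
clock: 25.52
ee_pos: [451.7, -108.7, 144.3]
tcp_rot: [0.429, 0.903, -0.0, -0.0]
ft_force: [-0.5, -0.6, -0.3]
finger_gap: 14.1
grasp_force: 30.0
```

Emit:
{"method": "send_rows", "body": {"commands": [[0, 0, 0, 4, 0], [0, 25.4, 0.8, 0, 0], [0, 0, 0, 0, 0], [0, 0, 0, -4, 0], [0, 0, 0, 0, 0]]}}

```text
clock: 26.15
ee_pos: [476.9, -108.1, 144.8]
tcp_rot: [0.429, 0.903, 0.0, -0.0]
ft_force: [0.5, -0.5, 3.8]
finger_gap: 14.1
grasp_force: 30.0
```

Emit:
{"method": "send_rows", "body": {"commands": [[0, 0, 0, 4, 0], [0, 0.6, -0.8, 0, 0], [0, 0, 0, -4, 0], [0, 0, 0, 0, 0]]}}

```text
clock: 26.65
ee_pos: [477.6, -108.7, 144.2]
tcp_rot: [0.429, 0.903, -0.0, -0.001]
ft_force: [0.4, 0.2, -0.2]
finger_gap: 14.1
grasp_force: 30.0
```

Emit:
{"method": "send_rows", "body": {"commands": [[0, 0, 0, 4, 0], [0, 0.6, -0.8, 0, 0], [0, 0, 0, -4, 0], [0, 0, 0, 0, 0]]}}

```text
clock: 27.15
ee_pos: [478.3, -109.5, 144.3]
tcp_rot: [0.429, 0.903, -0.0, -0.0]
ft_force: [0.1, 0.5, -1.7]
finger_gap: 13.6
grasp_force: 30.0
```

Emit:
{"method": "send_rows", "body": {"commands": [[0, 0, 0, 4, 0], [0, 0.6, -0.8, 0, 0], [0, 0, 0, -4, 0], [0, 0, 0, 0, 0]]}}

```text
clock: 27.65
ee_pos: [478.9, -110.3, 144.3]
tcp_rot: [0.429, 0.903, -0.0, -0.0]
ft_force: [-0.3, -1.1, -0.9]
finger_gap: 14.1
grasp_force: 30.0
```

Emit:
{"method": "send_rows", "body": {"commands": [[0, 0, 0, 4, 0], [0, 0.6, -0.8, 0, 0], [0, 0, 0, -4, 0], [0, 0, 0, 0, 0]]}}

```text
clock: 28.15
ee_pos: [479.5, -111.1, 144.3]
tcp_rot: [0.429, 0.903, -0.0, -0.0]
ft_force: [0.3, -0.4, -0.0]
finger_gap: 13.9
grasp_force: 30.0
```

Emit:
{"method": "send_rows", "body": {"commands": [[0, 0, 0, 4, 0], [0, -13.8, 15.6, 0, 0], [0, 0, 0, 0, 0], [0, 0, 0, -4, 0], [0, 0, 0, 0, 0]]}}

```text
clock: 28.78
ee_pos: [466.4, -96.1, 144.4]
tcp_rot: [0.429, 0.903, -0.0, 0.0]
ft_force: [-0.6, 0.2, -0.8]
finger_gap: 14.3
grasp_force: 30.0
```

Emit:
{"method": "send_rows", "body": {"commands": [[0, 0.4, 0.3, 0, 0], [0, 0, 0, 0, 0], [0, 0.4, 0.3, 0, 0], [0, 0, 0, 0, 0]]}}

```text
clock: 29.28
ee_pos: [466.9, -95.0, 144.7]
tcp_rot: [0.429, 0.903, 0.0, -0.0]
ft_force: [-0.3, 0.1, -0.9]
finger_gap: 14.2
grasp_force: 30.0
```

Emit:
{"method": "send_rows", "body": {"commands": [[0, 0.4, 0.3, 0, 0], [0, 0, 0, 0, 0], [0, 0.4, 0.3, 0, 0], [0, 0, 0, 0, 0]]}}

```text
clock: 29.78
ee_pos: [467.6, -94.5, 144.7]
tcp_rot: [0.429, 0.903, -0.0, -0.0]
ft_force: [-0.9, -0.5, -0.4]
finger_gap: 13.8
grasp_force: 30.0
```

Emit:
{"method": "send_rows", "body": {"commands": [[0, -0.4, -0.3, 0, 0], [0, 0, 0, -2, 0], [0, 0, 0, -2, 0], [0, 0, 0, -2, 0], [0, 0, 0, 0, 0]]}}

```text
clock: 30.4
ee_pos: [467.2, -94.6, 138.5]
tcp_rot: [0.429, 0.903, -0.0, -0.0]
ft_force: [0.4, 0.8, -0.3]
finger_gap: 13.9
grasp_force: 30.0
```

```bash
python3 ft.py
```

```text
30.7 [467.266 -94.703 138.695] [-0.581 -0.098 -1.223 -0.079  0.052 -0.008] [0.335 0.662 0.589 0.017 0.027 0.02 ]
```

Emit:
{"method": "send_rows", "body": {"commands": [[0, -0.2, -0.2, -3, 0], [0, 0, 0, -3, 0], [0, 0, 0, -3, 0], [0, 0, 0, -3, 0], [0, 0, 0, 0, 0]]}}

```text
clock: 31.32
ee_pos: [466.9, -94.9, 126.4]
tcp_rot: [0.429, 0.903, -0.0, -0.0]
ft_force: [-0.1, -0.5, -1.1]
finger_gap: 13.9
grasp_force: 30.0
```

```bash
python3 ft.py
```

```text
31.625 [467.023 -94.955 126.717] [ 0.073 -0.366 -1.15  -0.11   0.105  0.019] [0.655 0.451 0.411 0.017 0.025 0.022]
```

Emit:
{"method": "send_rows", "body": {"commands": [[0, -0.2, -0.2, -3, 0], [0, 0, 0, -3, 0], [0, 0, 0, -2, 0], [0, 0, 0, -1.5, 0], [0, 0, 0, 0, 0]]}}

```text
clock: 32.25
ee_pos: [467.3, -95.3, 117.4]
tcp_rot: [0.429, 0.903, 0.0, 0.0]
ft_force: [-0.1, -0.5, 5.4]
finger_gap: 14.0
grasp_force: 30.0
```

Emit:
{"method": "send_rows", "body": {"commands": [[0, 0, 0, -1, 0], [0, 0, 0, 0, 0], [0, 0, 0, 0, 0]]}}

```text
clock: 32.62
ee_pos: [467.4, -95.4, 116.6]
tcp_rot: [0.429, 0.903, 0.0, 0.001]
ft_force: [-0.1, -0.9, 5.7]
finger_gap: 14.1
grasp_force: 30.0
```

```bash
python3 ft.py
```

```text
32.925 [467.364 -95.363 116.576] [-0.337 -0.946  5.835 -0.187  0.193  0.034] [0.379 0.515 0.289 0.036 0.044 0.024]
```

Emit:
{"method": "send_rows", "body": {"commands": [[0, 0, 0, -1.5, 0], [0, 0, 0, 0, 0], [0, 0, 0, 0, 0]]}}

```text
clock: 33.3
ee_pos: [467.5, -95.4, 115.2]
tcp_rot: [0.429, 0.903, 0.0, 0.001]
ft_force: [-0.8, -1.4, 6.6]
finger_gap: 14.3
grasp_force: 30.0
```

Emit:
{"method": "send_rows", "body": {"commands": [[0, 0, 0, -0.7, 0], [0, 0, 0, 0, 0], [0, 0, 0, 0, 0]]}}

```text
clock: 33.67
ee_pos: [467.7, -95.5, 114.7]
tcp_rot: [0.429, 0.903, 0.0, 0.001]
ft_force: [-0.9, -1.0, 8.7]
finger_gap: 13.9
grasp_force: 30.0
```

```bash
cat > bub.py <<'E'
from h import *
np.set_printoptions(precision=2,suppress=True,linewidth=250)
# leveller axis: yaw about -3.5deg; work with wrist, side and scene
def look(n):
    f,K,R,t=cam(n); hsv=cv2.cvtColor(f,cv2.COLOR_RGB2HSV)
    gr=((hsv[...,0]>50)&(hsv[...,0]<80)&(hsv[...,1]>120)&(hsv[...,2]>40)).astype(np.uint8)
    p=proj(K,R,t,[[475,20,90]])[0]; yy,xx=np.mgrid[:400,:640]; gr[np.hypot(xx-p[0],yy-p[1])>120]=0
    save("b_"+n,f); ys,xs=np.nonzero(gr); print(n,"green px",len(xs))
    if len(xs)==0: return
    # profile along tube axis line, top of tube z~95
    s=np.arange(-70,101,3.); a=np.array([np.array([472.5,-10.,92])+q*np.array([np.sin(.06),np.cos(.06),0]) for q in s])
    w=proj(K,R,t,a)
    for q,(u,v) in zip(s,w):
        u,v=int(round(u)),int(round(v))
        if 0<=u<640 and 0<=v<400: print(int(-10+q),(u,v),f[v,u],end="; ")
    print()
if __name__=="__main__":
    for n in("wrist","scene","side"): look(n)
E
python3 ft.py; python3 bub.py
```

```text
33.975 [467.745 -95.527 114.678] [-0.519 -0.684  8.426 -0.22   0.218  0.017] [0.291 0.635 0.452 0.021 0.025 0.023]
wrist green px 3693
-80 (334, 210) [254 254 254]; -77 (338, 206) [81 83 85]; -74 (341, 203) [59 61 64]; -71 (345, 199) [60 63 65]; -68 (348, 196) [59 61 65]; -65 (352, 192) [58 61 62]; -62 (356, 188) [159 161 162]; -59 (359, 184) [158 162 162]; -56 (363, 181) [126 116 101]; -53 (366, 177) [144 120  90]; -50 (370, 173) [142 119  89]; -47 (374, 169) [141 118  88]; -44 (377, 166) [143 119  88]; -41 (381, 162) [151 125  94]; -38 (385, 158) [223 187 137]; -35 (389, 154) [134 112  83]; -32 (392, 150) [24 21 25]; -29 (396, 146) [22 23 24]; -26 (400, 142) [ 81 166 101]; -23 (404, 138) [ 96 196 120]; -20 (408, 134) [ 94 194 120]; -17 (412, 130) [ 96 196 120]; -14 (415, 126) [110 210 134]; -11 (419, 122) [110 211 135]; -8 (423, 118) [110 210 135]; -5 (427, 114) [110 209 133]; -2 (431, 110) [108 207 132]; 1 (435, 106) [108 208 133]; 4 (439, 102) [108 206 130]; 7 (443, 97) [125 221 147]; 10 (447, 93) [122 220 146]; 13 (451, 89) [118 215 141]; 16 (456, 85) [ 83 138  96]; 19 (460, 80)
[... 3058 characters left out ...]
 141 140]; 19 (288, 207) [146 141 140]; 22 (288, 206) [144 139 139]; 25 (288, 206) [144 139 139]; 28 (288, 205) [144 138 138]; 31 (288, 204) [144 138 140]; 34 (288, 204) [144 138 140]; 37 (288, 203) [143 138 138]; 40 (288, 203) [143 138 138]; 43 (288, 202) [144 138 139]; 46 (288, 202) [144 138 139]; 49 (287, 201) [140 137 137]; 52 (287, 200) [107 101  98]; 55 (287, 200) [107 101  98]; 58 (287, 199) [89 80 72]; 61 (287, 199) [89 80 72]; 64 (287, 198) [106 101 102]; 67 (287, 198) [106 101 102]; 70 (287, 197) [130 127 130]; 73 (287, 197) [130 127 130]; 76 (287, 196) [149 130 100]; 79 (287, 195) [195 161  78]; 82 (287, 195) [195 161  78]; 85 (287, 194) [139 115  58]; 88 (287, 194) [139 115  58];
```

Emit:
{"method": "send_rows", "body": {"commands": [[0, 0, 0, -0.2, -5], [0, 0.15, 0, 0, -6], [0, 0.15, 0, 0, -6], [0, 0.15, 0, 0, -6], [0, 0, 0, 0, 0]]}}

```text
clock: 34.75
ee_pos: [468.2, -95.6, 114.5]
tcp_rot: [0.601, 0.8, 0.0, 0.001]
ft_force: [-0.9, -0.5, 11.2]
finger_gap: 14.1
grasp_force: 30.0
```

```bash
python3 ft.py; python3 bub.py | head -2
```

```text
35.05 [468.242 -95.553 114.576] [-0.779 -0.494  9.985 -0.173  0.295  0.018] [0.354 0.222 0.51  0.026 0.028 0.02 ]
wrist green px 3184
-80 (324, 205) [59 60 63]; -77 (326, 201) [56 58 62]; -74 (328, 196) [48 50 52]; -71 (329, 191) [76 77 77]; -68 (331, 187) [69 72 74]; -65 (333, 182) [59 61 65]; -62 (335, 177) [61 64 66]; -59 (337, 172) [159 162 162]; -56 (338, 167) [159 161 161]; -53 (340, 162) [118 101  79]; -50 (342, 157) [249 227 171]; -47 (344, 152) [253 238 185]; -44 (346, 147) [253 238 186]; -41 (348, 142) [253 237 186]; -38 (350, 137) [252 237 185]; -35 (352, 132) [253 238 184]; -32 (353, 127) [75 64 52]; -29 (355, 122) [68 66 70]; -26 (357, 117) [80 79 82]; -23 (359, 111) [168 244 190]; -20 (361, 106) [172 246 195]; -17 (363, 101) [176 248 200]; -14 (365, 95) [175 247 198]; -11 (367, 90) [178 248 200]; -8 (369, 84) [173 246 195]; -5 (371, 79) [177 247 199]; -2 (373, 73) [170 245 193]; 1 (376, 68) [189 250 211]; 4 (378, 62) [185 249 208]; 7 (380, 57) [184 249 206]; 10 (382, 51) [178 247 200]; 13 (384, 45) [168 244 191]; 16 (386, 40) [111 175 126]; 19 (388, 34) [159 240 182]; 22 (390, 28) [150 235 172]; 25 (393, 22) [161 240 183]; 28 (395, 16) [157 239 180]; 31 (397, 10) [150 235 172]; 34 (399, 4) [144 231 166];
```

Emit:
{"method": "send_rows", "body": {"commands": [[0, 0.15, 0, 0, -8], [0, 0.15, 0, 0, -8], [0, 0.1, 0.1, 0, -8], [0, 0.1, 0.1, 0, -8], [0, 0, 0, 0, -4]]}}

```text
clock: 35.83
ee_pos: [468.6, -95.4, 114.6]
tcp_rot: [0.819, 0.574, 0.001, 0.001]
ft_force: [-0.7, -0.5, 10.4]
finger_gap: 13.9
grasp_force: 30.0
```

Emit:
{"method": "send_rows", "body": {"commands": [[0, 0, 0, 0, 0], [0, 0, 0, 0, 0], [0, 0, 0, 0, 0], [0, 0, 0, 0, 0], [0, 0, 0, 0, 0]]}}

```text
clock: 36.45
ee_pos: [468.6, -95.4, 114.6]
tcp_rot: [0.818, 0.575, 0.001, 0.001]
ft_force: [-1.0, -0.2, 10.1]
finger_gap: 13.9
grasp_force: 30.0
```

```bash
python3 ft.py; python3 bub.py | head -2
```

```text
36.75 [468.619 -95.401 114.561] [-0.834 -0.538 10.249 -0.142  0.359  0.037] [0.337 0.422 0.126 0.025 0.018 0.042]
wrist green px 2697
-80 (307, 207) [ 95  99 103]; -77 (306, 202) [90 95 99]; -74 (304, 198) [68 72 74]; -71 (303, 193) [81 81 82]; -68 (301, 188) [109 113 119]; -65 (300, 183) [121 127 132]; -62 (298, 178) [108 112 118]; -59 (297, 173) [254 254 254]; -56 (295, 168) [254 254 254]; -53 (294, 163) [230 200 152]; -50 (292, 158) [248 227 171]; -47 (291, 153) [248 226 170]; -44 (289, 148) [248 227 171]; -41 (287, 143) [248 227 171]; -38 (286, 138) [248 226 171]; -35 (284, 133) [248 227 172]; -32 (283, 127) [150 124  92]; -29 (281, 122) [55 54 57]; -26 (279, 117) [62 61 63]; -23 (278, 111) [ 76 167  98]; -20 (276, 106) [ 76 169 100]; -17 (274, 101) [ 76 168  99]; -14 (273, 95) [ 76 170 100]; -11 (271, 90) [ 74 168  99]; -8 (269, 84) [ 76 168  98]; -5 (267, 78) [ 75 167  99]; -2 (266, 73) [ 77 169 100]; 1 (264, 67) [ 75 167  99]; 4 (262, 61) [ 74 165  96]; 7 (260, 56) [ 75 166  98]; 10 (258, 50) [ 73 164  96]; 13 (257, 44) [ 75 166  97]; 16 (255, 38) [ 72 162  95]; 19 (253, 32) [ 54 102  66]; 22 (251, 26) [ 82 171 103]; 25 (249, 20) [ 83 172 104]; 28 (247, 14) [222 232 214]; 31 (245, 8) [251 251 247]; 34 (244, 2) [254 253 251];
```

Emit:
{"method": "send_rows", "body": {"commands": [[0, 0.1, 0.1, 0, -7], [0, 0, 0.1, 0, -6], [0, 0, 0, 0, 0], [0, 0, 0, 0, 0], [0, 0, 0, 0, 0]]}}

```text
clock: 37.52
ee_pos: [468.8, -95.3, 114.6]
tcp_rot: [0.878, 0.479, 0.001, 0.001]
ft_force: [-0.4, -1.0, 10.5]
finger_gap: 14.0
grasp_force: 30.0
```

Emit:
{"method": "send_rows", "body": {"commands": [[0, 0, 0, 0, 0], [0, 0, 0, 0, 0], [0, 0, 0, 0, 0], [0, 0, 0, 0, 0], [0, 0, 0, 0, 0]]}}

```text
clock: 38.15
ee_pos: [468.8, -95.3, 114.6]
tcp_rot: [0.878, 0.479, 0.001, 0.001]
ft_force: [-0.7, 0.0, 10.0]
finger_gap: 13.7
grasp_force: 30.0
```

Emit:
{"method": "send_rows", "body": {"commands": [[0, 0, 0, 0, 0], [0, 0, 0, 0, 0], [0, 0, 0, 0, 0], [0, 0, 0, 0, 0], [0, 0, 0, 0, 0]]}}

```text
clock: 38.78
ee_pos: [468.8, -95.3, 114.6]
tcp_rot: [0.878, 0.479, 0.001, 0.001]
ft_force: [0.0, 0.9, 9.5]
finger_gap: 13.9
grasp_force: 30.0
```

```bash
cat > fine.py <<'E'
from h import *
f,K,R,t=cam("wrist"); a=np.array([np.sin(.06),np.cos(.06),0])
# find tube centre offset across by green mask, then profile along
g=f.astype(float)
off=np.arange(-6,7,1.)
out=[]
for q in np.arange(10,85,1.):
    P=np.array([472.5,-10.,93])+(q+10)*a
    w=proj(K,R,t,P+np.outer(off,[np.cos(.06),-np.sin(.06),0])).astype(np.float32)
    v=cv2.remap(f,w[None,:,0],w[None,:,1],cv2.INTER_LINEAR)[0]
    if w[:,1].min()<0: break
    out.append((int(q),int(np.median(v[:,0])),int(np.median(v[:,1]))))
print(out)
E
python3 ft.py; python3 fine.py; python3 bub.py | sed -n 3,4p
```

```text
39.075 [468.817 -95.298 114.578] [-0.906 -0.496  9.796 -0.111  0.328  0.023] [0.294 0.292 0.209 0.034 0.008 0.027]
[(10, 71, 156), (11, 70, 155), (12, 71, 156), (13, 70, 155), (14, 68, 154), (15, 69, 154), (16, 66, 147), (17, 33, 59), (18, 36, 35), (19, 49, 78), (20, 80, 163), (21, 84, 169), (22, 88, 172), (23, 113, 181), (24, 232, 236), (25, 246, 245), (26, 248, 248), (27, 250, 250), (28, 251, 251), (29, 252, 252), (30, 253, 252), (31, 253, 253), (32, 253, 252), (33, 253, 252), (34, 253, 252), (35, 253, 252), (36, 252, 252), (37, 252, 252), (38, 253, 252), (39, 252, 252), (40, 252, 252), (41, 252, 252), (42, 252, 252), (43, 252, 252), (44, 252, 252), (45, 252, 252)]
scene green px 289
-80 (356, 190) [109 112 111]; -77 (356, 191) [109 112 112]; -74 (356, 191) [109 112 112]; -71 (355, 191) [67 83 77]; -68 (355, 192) [67 83 77]; -65 (354, 192) [34 65 55]; -62 (354, 192) [34 65 55]; -59 (354, 193) [35 64 55]; -56 (353, 193) [32 65 54]; -53 (353, 193) [32 65 54]; -50 (352, 194) [61 85 75]; -47 (352, 194) [61 85 75]; -44 (352, 194) [61 85 75]; -41 (351, 195) [44 72 62]; -38 (351, 195) [44
[... 469 characters left out ...]
) [33 86 48]; 19 (343, 202) [15 31 25]; 22 (343, 203) [51 96 56]; 25 (343, 203) [51 96 56]; 28 (342, 204) [224 206 141]; 31 (342, 204) [224 206 141]; 34 (341, 204) [255 236 172]; 37 (341, 205) [234 210 144]; 40 (340, 205) [253 215 155]; 43 (340, 206) [129 125  93]; 46 (340, 206) [129 125  93]; 49 (339, 206) [168 142 109]; 52 (339, 207) [222 223 210]; 55 (338, 207) [243 230 196]; 58 (338, 208) [255 255 255]; 61 (337, 208) [255 255 251]; 64 (337, 208) [255 255 251]; 67 (337, 209) [255 255 255]; 70 (336, 209) [255 255 235]; 73 (336, 210) [162 157 145]; 76 (335, 210) [165 147 128]; 79 (335, 211) [ 51 108  64]; 82 (334, 211) [111 110  73]; 85 (334, 211) [111 110  73]; 88 (333, 212) [169 159 108];
```

Emit:
{"method": "send_rows", "body": {"commands": [[0, 0, 0.1, 0, -6.5], [0, 0, 0, 0, 0], [0, 0, 0, 0, 0], [0, 0, 0, 0, 0], [0, 0, 0, 0, 0]]}}

```text
clock: 39.9
ee_pos: [468.9, -95.2, 114.6]
tcp_rot: [0.904, 0.428, 0.001, 0.001]
ft_force: [-1.3, -0.4, 9.5]
finger_gap: 14.0
grasp_force: 30.0
```

Emit:
{"method": "send_rows", "body": {"commands": [[0, 0, 0, 0, 0], [0, 0, 0, 0, 0], [0, 0, 0, 0, 0], [0, 0, 0, 0, 0], [0, 0, 0, 0, 0]]}}

```text
clock: 40.52
ee_pos: [468.9, -95.3, 114.6]
tcp_rot: [0.904, 0.428, 0.001, 0.001]
ft_force: [-0.2, -1.5, 9.8]
finger_gap: 14.1
grasp_force: 30.0
```

Emit:
{"method": "send_rows", "body": {"commands": [[0, 0, 0, 0, 0], [0, 0, 0, 0, 0], [0, 0, 0, 0, 0], [0, 0, 0, 0, 0], [0, 0, 0, 0, 0]]}}

```text
clock: 41.15
ee_pos: [468.8, -95.3, 114.6]
tcp_rot: [0.904, 0.428, 0.001, 0.001]
ft_force: [-0.8, -0.2, 9.7]
finger_gap: 13.9
grasp_force: 30.0
```

```bash
python3 ft.py; python3 fine.py
```

```text
41.45 [468.895 -95.231 114.595] [-0.365 -0.813  9.939 -0.155  0.315  0.029] [0.328 0.204 0.305 0.029 0.035 0.024]
[(10, 68, 151), (11, 69, 152), (12, 68, 152), (13, 66, 150), (14, 68, 151), (15, 66, 150), (16, 67, 148), (17, 33, 65), (18, 32, 31), (19, 44, 64), (20, 85, 159), (21, 132, 190), (22, 237, 238), (23, 245, 244), (24, 248, 247), (25, 250, 249), (26, 251, 251), (27, 252, 251), (28, 252, 252), (29, 252, 252), (30, 252, 252), (31, 252, 252), (32, 252, 252), (33, 252, 252), (34, 252, 252), (35, 252, 252), (36, 252, 252), (37, 252, 252), (38, 252, 251), (39, 252, 252), (40, 252, 251), (41, 252, 252), (42, 251, 251), (43, 251, 251), (44, 251, 251), (45, 251, 250), (46, 250, 249), (47, 245, 245), (48, 129, 174), (49, 35, 46), (50, 28, 29), (51, 38, 38), (52, 54, 111), (53, 64, 142), (54, 65, 142), (55, 64, 142)]
```

```bash
python3 -c "
from cell import arm
print(arm.job_done())"
```

```text
the job is handed in; nothing more can be done
None
```

I handed the job in at about 41 s of the 64 s allowed. The steel key is gripped at 30 N and at the bottom of the socket. The screw is pressed to its stop with about 10 N, and the bubble sits about 0.5 mm from the middle of its rings. The verdict was not returned, and I did not re-check the bystanders with the camera at the end, though the arm made no contact near them.

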